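Load the wash arbor with drive gears and lock it

ROBOT

A 6-joint arm with a two-finger parallel gripper is mounted at the origin on the work surface. World frame = base frame: x ahead of the robot, y to its left, z up, the work surface at z = 0. Lengths are in m, angles in degrees, forces in N, time in s.
With the tool pointing down it reaches from about 0.325 to 0.775 m from the base axis. Payload 9.3 kg.
Tool frame: the origin (TCP) lies midway between the tips of the shut fingers; the grasp point (between the pads) lies 19 mm behind it; z points along the fingers, y is the direction in which the jaws open and shut (so a half turn about z gives the same grasp; the last joint's range is limited). The gripper opens to 85 mm and grips with 20 to 120 N. Pads are 22 mm wide; open, the fingers measure 114 mm over their backs; the gripper's body (76 mm by 85 mm) begins 54 mm behind the grasp point. The pads swing forward as they close: fully open they stand 13 mm farther back than shut.
Start: joints at [-76.009, 14.817, 1.232, 76.415, 0, 81.257], TCP at [0.213, -0.507, 0.231] pointing down, gripper open.
Joint ranges: [-174.27, 174.27], [-52.1, 104.24], [-59.71, 78.15], [-110.17, 111.67], [-87.03, 83.33], [-180, 180]. Speed limits (degrees/s): [127.2, 127.2, 159.86, 180, 180, 180].

INTERFACE

Orientations are given as [roll, pitch, yaw] about the fixed x, y, z axes, in that order (R = Rz(yaw) Ry(pitch) Rx(roll)).
In Python, from rig import bot gives the robot as it stands.
- The arm moves only by the shell command python3 -m inch 'ROWS' [OPENING] [FORCE]. ROWS is JSON, a list that holds one entry, the list of rows, each a list of 4 numbers: the shift along the world's x, y, z in mm, then the turn about the world's z in rad. In form: [[[x, y, z, yaw], ...]]. A call has 1 to 12 rows; each row is the pose to reach, as a shift and turn from the pose commanded when the call began; what a row does not reach only later rows make up. A row lasts 1/8 s, in which the tool goes at most 62.5 mm and 10.7 degrees, less where a joint would pass 70% of its speed; a pose out of reach is approached as far as the arm can. A call with a gripper value outside its range is refused whole. OPENING is the closure, from 0 (fully open) to 1 (shut), set as the call begins (- or left out, the last holds). The fingers move at their own pace and stop on an object; FORCE is the grip in N (left out, the last holds). Time passes only in rows, so rows that repeat a pose let the fingers close. It gives the time, the measured TCP pose, the force and the opening at its end, in the units of the state.
- bot.get_obs(): the state, without advancing time (a new reading comes with each control period).
- bot.capture(name): name is "scene" or "top"; returns the picture (420x560x3 uint8, red, green, blue); there is no depth.
- bot.camera_model(name): a dict with "mtx" (3x3 intrinsics, pixels), "xyz" and "attitude" of the camera in the world. Camera axes: x right, y up, looking along -z (the intrinsics and any distortion apply to the point x, -y, -z); pixel columns grow to the right and rows downward; lengths in m; the calibration is good to about 2 mm. A picture is of the moment at which its call begins. camera_model takes no time and is no camera call.
- bot.hand_in(): hands the job in, once; it reports no verdict.
Trained networks look in the newest picture that a camera, given by its name, has taken for a name from the list of things; names that differ only in an ending like _2 or _b are one class to them, and where a whole thing is asked for, a point or a joint stands for the part that bears it (a point fixed in the world has none). Each returns a list of dicts, best first, with "conf" (0 to 1); they miss things now and then, are a little off and sometimes report something else, mostly with a low value. They report only what shows in the picture. A call takes as long as a camera call. They do not tell look-alikes from the thing itself.
- bot.search_frame(query, camera): "location" ([column, row] in pixels, amid what is visible of it).
- bot.silhouettes(query, camera): "region" (420x560 bool, what is visible of it) and "location" ([column, row] in pixels, amid what is visible of it).
- bot.spot_point(query, camera): "location" ([column, row] in pixels: a listed point, or the origin of a listed thing).
The state is a dict: "time": time; "joint_positions": joint angles; "joint_velocities": joint speeds; "tau": joint torques, N m; "position": TCP position; "ee_rot": TCP orientation; "wrist_force": force on the tool from outside, world axes, zero at the start; "moment": the same for the moment, N m; "width": finger opening in m.
Only numpy, scipy, OpenCV 4.12 (cv2) and the standard library are available. Lean on these libraries where they do the work, as an engineer would, in place of code of your own. Each camera call takes 0.05 s, during which the arm holds its last target. There are 200 camera calls.

TASK

With the two-pin T-handle spanner from its rack, turn the brass lock ring on top of the splined wash arbor anticlockwise to its stop, so that its lugs line up with the splines. Then stack every drive gear lying on the bench on the arbor, in any order and boss up, rocking each about its axis while lowering until its splines mesh and it sits fully home on the collar or on the gear below. Last, turn the ring clockwise to its stop with the spanner so that it traps the gears, hang the spanner back in its rack, and leave everything else on the bench alone.

Things in the scene. Friction and masses are not known exactly. Their poses are not given: they have to be found in the camera images.
- gear_a: steel gear lying boss up, blue stripe round the boss. Toothed flange 92 mm over tips, 8 mm thick; round boss 60 mm in diameter, 12 mm above the flange (grip it from above); 20 mm overall. Bore: six spline teeth 6.6 mm wide, 39 mm between opposite tips, 50 mm between opposite grooves. Origin: centre of underside, z up; x through a groove, grooves every 60 degrees. 0.24 to 0.4 kg. None if absent.
- gear_b: steel gear lying boss up, green stripe round the boss. Toothed flange 92 mm over tips, 8 mm thick; round boss 60 mm in diameter, 12 mm above the flange (grip it from above); 20 mm overall. Bore: six spline teeth 6.6 mm wide, 39 mm between opposite tips, 50 mm between opposite grooves. Origin: centre of underside, z up; x through a groove, grooves every 60 degrees. 0.24 to 0.4 kg. None if absent.
- gear_c: steel gear lying boss up, yellow stripe round the boss. Toothed flange 92 mm over tips, 8 mm thick; round boss 60 mm in diameter, 12 mm above the flange (grip it from above); 20 mm overall. Bore: six spline teeth 6.6 mm wide, 39 mm between opposite tips, 50 mm between opposite grooves. Origin: centre of underside, z up; x through a groove, grooves every 60 degrees. 0.24 to 0.4 kg. None if absent.
- gear_d: steel gear lying boss up, red stripe round the boss. Toothed flange 92 mm over tips, 8 mm thick; round boss 60 mm in diameter, 12 mm above the flange (grip it from above); 20 mm overall. Bore: six spline teeth 6.6 mm wide, 39 mm between opposite tips, 50 mm between opposite grooves. Origin: centre of underside, z up; x through a groove, grooves every 60 degrees. 0.24 to 0.4 kg. None if absent.
- arbor: fixed wash arbor: a vertical six-spline spindle in a round steel drip tray (150 mm across, rim 16 mm high). Origin: on its axis at bench height; x along the middle of one spline, splines every 60 degrees. Core 36 mm in diameter, 47 mm over the splines, each 10 mm wide. A gear with grooves on the splines has 1.5 mm play sideways, 5 degrees either way, and slides down by its weight.
- arbor_seat (a point): on the arbor's axis, at the top of the collar on which the first gear rests (collar 68 mm across, its top 18 mm above the bench); axes as the arbor's. The splines reach 82 mm above this point; the lock ring sits above them and its lugs end 94.5 mm above this point. Room for four gears, 20 mm each.
- ring_face (a point): brass bayonet lock ring on top of the arbor, turning frame. This point: centre of its flat face, 91.5 mm above the collar; x points to one of two pin holes (9 mm wide, 9 mm deep, centres 10 mm from the axis along x and -x). Six lugs 8 mm wide at 0, 60, 120.. degrees from x reach out to 45 mm across and stand 3 mm above the face, round a recess 31 mm across.
- lock_ring (a joint): turn of the lock ring, rad, growing clockwise seen from above. It starts locked. At -0.02 to 0.06 (open) the lugs are in line with the splines and gears pass; at 0.52 (locked) they stand half way between the splines, over the gears' spline teeth. Stops at -0.02 and 0.54. It stays where it is left; 0.10 N m of friction.
- spanner: two-pin T-handle spanner, steel, red grips on its bar's ends, hanging upright in its rack. Origin: midway between its pin tips, at its foot; z up the stem, x along the line of pins and the bar. Pins 6.5 mm in diameter, 8 mm long, 20 mm apart, under a round head 27 mm wide (8 to 22 mm above origin); stem 12 mm; bar 110 mm long along x, 14 mm square, 86 to 100 mm above origin. 0.30 kg.
- spanner_bar (a point): middle of the spanner's T-bar, 93 mm above its pin tips; axes as the spanner's
- rack_seat (a point): the spanner's fixed grey rack: two posts 66 mm apart inside, 20 mm wide; the bar lies across their tops in notches 20 mm wide between black cheeks 12 mm high. This point: where the middle of the bar (point spanner_bar) is when the spanner hangs there, 107 mm above the bench; x along the bar, z up. The pin tips then hang 6 mm above the rack's foot.
- impact_driver: bystander: red and black impact driver standing on its battery, 205 mm tall. Origin: centre of its underside
- jar: bystander: clear jar with a red lid, 90 mm in diameter, 130 mm tall. Origin: centre of its underside
- module: bystander: grey battery module standing on edge, 200 x 34 x 100 mm. Origin: centre of its underside
- wrench: bystander: steel wrench 170 mm long lying flat. Origin: centre of its underside
- socket: bystander: steel socket 26 mm in diameter, 36 mm tall. Origin: centre of its underside
- busbar: bystander: copper bar 90 x 20 x 5 mm. Origin: centre of its underside
- marker: bystander: red marker with a white cap, 130 mm long, lying flat. Origin: centre of its underside
There are look-alikes about, which are no part of the job. What is shaped like the gear_a but purple is not meant.

How it is judged (in metres and radians):
On the way, in this order (a step that is already met when the one before it is completed fails the run):
1. the lock ring is turned anticlockwise to its stop with the spanner's pins in its holes (value of joint lock_ring below 0.06 rad and horizontal distance between spanner and ring_face below 0.004 m and z of spanner in the frame of ring_face below -0.004 m), for 0.1 s.
2. every gear that is there is stacked fully home on the arbor, splines meshed (horizontal distance between each of gear_a, gear_b, gear_c, gear_d and arbor_seat below 0.004 m and angle between each of gear_a, gear_b, gear_c, gear_d's own z axis and vertical below 0.06 rad and z of each of gear_a, gear_b, gear_c, gear_d in the frame of arbor_seat below 0.0635 m and (z of gear_a in the frame of arbor_seat below 0.0035 m or z of gear_a in the frame of gear_b between 0.0175 and 0.0235 m or z of gear_a in the frame of gear_c between 0.0175 and 0.0235 m or z of gear_a in the frame of gear_d between 0.0175 and 0.0235 m) and (z of gear_b in the frame of arbor_seat below 0.0035 m or z of gear_b in the frame of gear_a between 0.0175 and 0.0235 m or z of gear_b in the frame of gear_c between 0.0175 and 0.0235 m or z of gear_b in the frame of gear_d between 0.0175 and 0.0235 m) and (z of gear_c in the frame of arbor_seat below 0.0035 m or z of gear_c in the frame of gear_a between 0.0175 and 0.0235 m or z of gear_c in the frame of gear_b between 0.0175 and 0.0235 m or z of gear_c in the frame of gear_d between 0.0175 and 0.0235 m) and (z of gear_d in the frame of arbor_seat below 0.0035 m or z of gear_d in the frame of gear_a between 0.0175 and 0.0235 m or z of gear_d in the frame of gear_b between 0.0175 and 0.0235 m or z of gear_d in the frame of gear_c between 0.0175 and 0.0235 m)), for 0.2 s.
3. the lock ring is turned clockwise to its stop with the spanner's pins in its holes (value of joint lock_ring above 0.47 rad and horizontal distance between spanner and ring_face below 0.004 m and z of spanner in the frame of ring_face below -0.004 m), for 0.1 s.
At the end, for the whole second after the job is handed in: Every gear there is on the arbor, boss up, within 4 mm of its axis, level, and fully home (3.5 mm) on the collar or the gear below; lock ring at 0.47 rad or more; the spanner hangs still and upright in its rack, bar within 15 mm of its place and down in the notches (5 mm) (all of step 2 and value of joint lock_ring above 0.47 rad and horizontal distance between spanner_bar and rack_seat below 0.015 m and z of spanner_bar in the frame of rack_seat between -0.006 and 0.005 m and angle between spanner's own z axis and vertical below 0.12 rad and linear speed of each of spanner, gear_a, gear_b, gear_c, gear_d below 0.03 m/s); the robot touches nothing.
It fails at once if a bystander is moved more than 8 cm or knocked over (distance of any of impact_driver, jar, module, wrench, socket, busbar, marker from where it was at the start of the episode above 0.08 m or angle between any of impact_driver, jar, module's own z axis and vertical above 0.6 rad).
Of gear_a, gear_b, gear_c, gear_d only 3 to 4 are there at a start; the rules pass over those that are not, and their reading is None.
At some moment in a run one of gear_a, gear_b, gear_c, gear_d may be knocked a few centimetres aside while the robot is not near it.
It also fails if it takes over 210 s, if anything falls off the work surface, if the arm or the gripper's body presses on something with over 40 N, if the wrist force passes 120 N, or if a joint passes its speed limit or range.

## Working session

There is one attempt and no reset: what is moved stays moved. The work goes in short steps, Python scripts to look and compute and a shell command to move; the robot and the scene stay as the last step left them, time stands still between calls to the robot, and variables do not carry over. Pictures are saved under pics/ and viewed, about 12 in all and at most 16, crops included, and the job is handed in when it is done.

```bash
ls; mkdir -p pics
python3 - <<'E'
from rig import bot
import cv2,numpy as np
for n in("scene","top"):
    im=bot.capture(n); cv2.imwrite(f"pics/{n}0.png",im[:,:,::-1])
    print(bot.camera_model(n))
    for q in ["gear_a","arbor","ring_face","spanner","spanner_bar","rack_seat"]:
        print(n,q,[(round(d["conf"],2),np.round(d["location"],1).tolist()) for d in bot.spot_point(q,n)])
print(bot.get_obs())
E
```

```text
pics
{'mtx': array([[482.76159357,   0.        , 277.90539329],
       [  0.        , 482.76159357, 207.07783157],
       [  0.        ,   0.        ,   1.        ]]), 'xyz': array([ 1.50238717, -0.73626471,  0.81203803]), 'attitude': array([58.56978817, -0.67790299, 51.9952786 ])}
scene gear_a [(0.9, [225.6, 275.5]), (0.64, [268.4, 226.2]), (0.63, [203.8, 242.2]), (0.6, [260.0, 261.1])]
scene arbor [(0.74, [269.1, 198.4]), (0.71, [318.6, 214.0])]
scene ring_face [(0.5, [323.2, 180.7])]
scene spanner [(0.75, [333.1, 181.0])]
scene spanner_bar [(0.59, [337.9, 157.6])]
scene rack_seat [(0.71, [333.9, 157.6])]
{'mtx': array([[402.10764653,   0.        , 278.84458805],
       [  0.        , 402.10764653, 206.07046666],
       [  0.        ,   0.        ,   1.        ]]), 'xyz': array([ 0.53866036, -0.0333618 ,  1.10021644]), 'attitude': array([  4.17703621,   0.5310642 , -89.46009725])}
top gear_a [(0.91, [313.8, 194.2]), (0.86, [271.9, 243.1]), (0.77, [347.2, 256.6]), (0.61, [353.6, 195.3]), (0.42, [442.3, 259.7])]
top arbor [(0.77, [202.8, 223.0])]
top ring_face [(0.56, [197.7, 219.5])]
top spanner [(0.64, [148.3, 262.5])]
top spanner_bar [(0.81, [137.3, 269.2])]
top rack_seat [(0.96, [137.7, 268.4])]
{'time': 0.7, 'joint_positions': array([-7.60114564e+01,  1.48123073e+01,  1.23035548e+00,  7.64160901e+01,
       -6.92111421e-04,  8.12577991e+01]), 'joint_velocities': array([ 0.07833956,  0.0743247 ,  0.03081035, -0.01244421, -0.02227976,
        0.03877252]), 'tau': array([-9.93996364e-04, -5.55223703e+01,  3.44682741e+01,  9.88713582e-04,
       -2.10363655e-04, -3.38012558e-05]), 'position': array([ 0.21251606, -0.50725328,  0.23130995]), 'ee_rot': array([1.79998170e+02, 9.81672150e-04, 2.27307444e+01]), 'wrist_force': array([ 1.07220885, -0.59563969,  1.32947576]), 'moment': array([0.01006601, 0.03390744, 0.03882919]), 'width': 0.08553243941136589}
```

Run:
```python
import cv2
a=cv2.imread("pics/top0.png");cv2.imwrite("pics/top0b.png",cv2.resize(a[110:330,90:490],None,fx=2,fy=2,interpolation=cv2.INTER_CUBIC))
a=cv2.imread("pics/scene0.png");cv2.imwrite("pics/scene0b.png",cv2.resize(a[120:330,150:450],None,fx=2.6,fy=2.6,interpolation=cv2.INTER_CUBIC))
```

```text
(no output)
```

View pics/top0b.png

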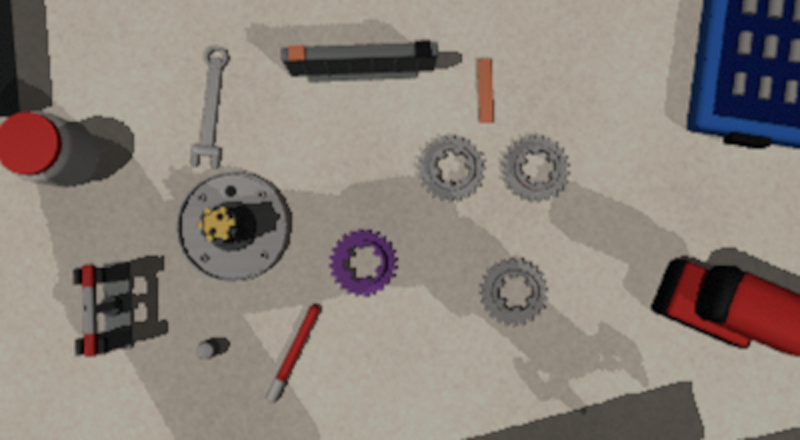

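View pics/scene0b.png

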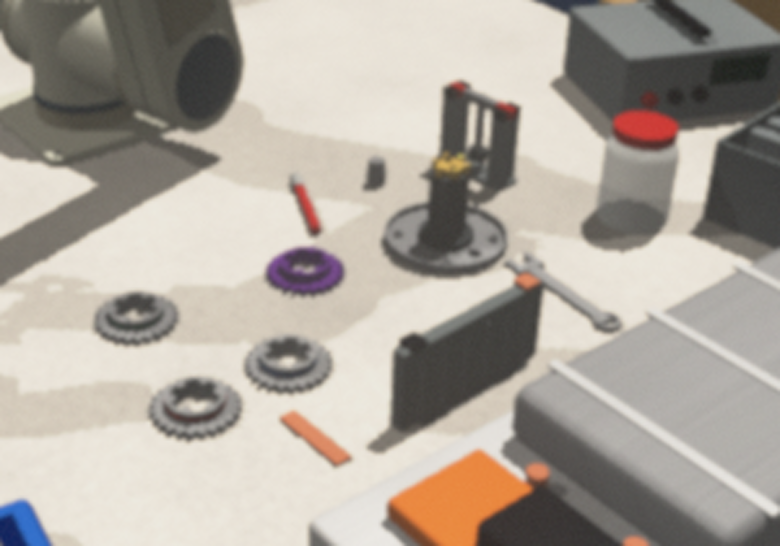

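The views show three gears: two at the top right of centre, one lower. The purple look-alike is at top px ~(271,241). The arbor with its brass ring is at ~(198,220), the rack with the spanner at ~(137,265). Next I'll measure precisely.

```bash
cat > h.py <<'E'
import numpy as np,cv2
from rig import bot
from scipy.spatial.transform import Rotation as Ro
def cam(n):
    m=bot.camera_model(n); return np.array(m["mtx"]),np.array(m["xyz"]),Ro.from_euler("xyz",m["attitude"],degrees=True).as_matrix()
def ray(n,p):
    K,c,R=cam(n); d=np.linalg.inv(K)@[p[0],p[1],1]; return c,R@(d*[1,-1,-1])
def plane(n,p,z):
    c,d=ray(n,p); return c+d*(z-c[2])/d[2]
def proj(n,X):
    K,c,R=cam(n); q=((np.atleast_2d(X)-c)@R)*[1,-1,-1]; u=q@K.T; return u[:,:2]/u[:,2:]
def tri(p1,p2):  # top, scene
    (a,u),(b,v)=ray("top",p1),ray("scene",p2); u=u/np.linalg.norm(u);v=v/np.linalg.norm(v)
    s,t=np.linalg.lstsq(np.c_[u,-v],b-a,rcond=None)[0]; A,B=a+s*u,b+t*v; return (A+B)/2,np.linalg.norm(A-B)
def img(n): return cv2.imread(n)
def rectify(n,im,x,y,z,half,ppm): # world-aligned patch at height z: col=+x,row=-y ; ppm px per mm
    N=int(2*half*ppm); g=(np.arange(N)+.5)/ppm-half
    X,Y=np.meshgrid(x+g/1e3,y-g/1e3); P=np.c_[X.ravel(),Y.ravel(),np.full(X.size,z)]
    uv=proj(n,P).astype(np.float32).reshape(N,N,2); return cv2.remap(im,uv[...,0],uv[...,1],cv2.INTER_CUBIC)
def blobs(mask,mn=8):
    k,l,s,c=cv2.connectedComponentsWithStats(mask.astype(np.uint8)); return [(int(s[i,4]),c[i]) for i in range(1,k) if s[i,4]>=mn]
E
python3 - <<'E'
from h import *
np.set_printoptions(precision=4,suppress=True)
P={}
for n in("top","scene"):
    im=bot.capture(n)[:,:,::-1]; hsv=cv2.cvtColor(np.ascontiguousarray(im),cv2.COLOR_BGR2HSV); cv2.imwrite(f"pics/{n}1.png",im)
    H,S,V=cv2.split(hsv)
    red=((H<8)|(H>172))&(S>140)&(V>60); yel=(H>15)&(H<32)&(S>110)&(V>80)
    print(n,"red",[(a,c.round(1).tolist()) for a,c in blobs(red)],"yel",[(a,c.round(1).tolist()) for a,c in blobs(yel)])
    for q in ("gear_a","arbor","spanner"):
        for d in bot.silhouettes(q,n):
            r=d["region"]; ys,xs=np.nonzero(r); h=cv2.convexHull(np.c_[xs,ys].astype(np.int32)); M=cv2.moments(h)
            print(n,q,round(d["conf"],2),r.sum(),np.round([M["m10"]/M["m00"],M["m01"]/M["m00"]],2), plane(n,[M["m10"]/M["m00"],M["m01"]/M["m00"]],.008), im[r].mean(0).round())
for a,b in (((313.8,194.2),(260,261.1)),((353.6,195.3),(225.6,275.5)),((347.2,256.6),(203.8,242.2)),((197.7,219.5),(323.2,180.7)),((137.5,268.8),(336,157.6))):
    print(tri(a,b))
E
```

```text
top red [(778, [103.1, 181.1]), (1880, [467.2, 266.6]), (57, [133.4, 247.7]), (189, [238.8, 281.1]), (59, [134.4, 282.2])] yel [(187, [198.0, 221.4]), (1897, [497.7, 394.6])]
top gear_a 0.96 497 [270.72 241.77] [ 0.5213 -0.0014  0.008 ] [95. 48. 81.]
top gear_a 0.79 579 [357.28 194.26] [ 0.6525 -0.2359  0.008 ] [103. 106. 109.]
top gear_a 0.72 574 [315.11 193.92] [ 0.6524 -0.1211  0.008 ] [105. 108. 111.]
top gear_a 0.69 573 [345.76 255.85] [ 0.4854 -0.2041  0.008 ] [ 97. 100. 103.]
top arbor 0.6 2389 [204.9  223.45] [0.5692 0.1782 0.008 ] [ 89.  95. 100.]
top arbor 0.34 629 [346.07 255.64] [ 0.486  -0.2049  0.008 ] [ 97. 100. 103.]
top spanner 0.58 407 [138.11 264.91] [0.4555 0.3565 0.008 ] [57. 60. 89.]
scene red [(239, [398.0, 168.2]), (42, [267.7, 199.5]), (1359, [99.1, 218.6]), (684, [112.5, 260.0])] yel [(1972, [466.1, 54.2]), (30, [390.1, 117.8]), (58, [322.9, 183.0]), (1710, [25.3, 225.6])]
scene gear_a 0.97 667 [224.23 276.7 ] [ 0.6597 -0.2414  0.008 ] [123. 128. 132.]
scene gear_a 0.97 382 [266.03 223.91] [ 0.5267 -0.0073  0.008 ] [107.  75.  99.]
scene gear_a 0.85 539 [259.94 260.03] [ 0.6588 -0.1267  0.008 ] [122. 126. 129.]
scene gear_a 0.61 538 [201.57 242.11] [ 0.4916 -0.2101  0.008 ] [116. 121. 124.]
scene arbor 0.9 1353 [321.25 205.65] [0.5483 0.1983 0.008 ] [ 96. 103. 107.]
scene spanner 0.6 259 [334.03 166.71] [0.3702 0.425  0.008 ] [102. 109. 122.]
(array([ 0.6519, -0.1196, -0.0032]), np.float64(0.0030874537700495246))
(array([ 0.6494, -0.229 , -0.001 ]), np.float64(0.003603995011084437))
(array([ 0.4857, -0.205 ,  0.0026]), np.float64(0.009091903657056175))
(array([0.5751, 0.174 , 0.1186]), np.float64(0.001489270054185301))
(array([0.4582, 0.3296, 0.1049]), np.float64(0.0157934258233015))
```

Run:
```python
from h import *
np.set_printoptions(precision=4,suppress=True)
im=img("pics/top1.png")
a,b=plane("top",(133.4,247.7),.112),plane("top",(134.4,282.2),.112); d=a-b
print("bar",a,b,(a+b)/2,np.linalg.norm(d),np.degrees(np.arctan2(d[1],d[0])))
print("ring blob",plane("top",(198.0,221.4),.111), tri((198.0,221.4),(322.9,183.0)))
# tray centre from arbor silhouette: edge circle at z=.016
c=plane("top",(204.9,223.45),.016);print("tray",c)
tiles=[rectify("top",im,0.576,0.175,.1095,30,6.5),rectify("top",im,0.6524,-0.1211,.014,30,6.5)]
t2=[rectify("top",im,0.6525,-.2359,.014,30,6.5),rectify("top",im,0.4854,-.2041,.014,30,6.5)]
o=np.vstack([np.hstack(tiles),np.hstack(t2)])
for i in(0,390):
    for j in(0,390): cv2.drawMarker(o,(j+195,i+195),(255,0,255),0,12,1)
o=cv2.resize(o,(600,600)); cv2.imwrite("pics/rect.png",o)
cv2.imwrite("pics/rect2.png",0*o)
# pixel colour check of the gear bosses stripes skipped; 6th harmonic of the bore at top height
for k,(x,y) in dict(g1=(.6524,-.1211),g2=(.6525,-.2359),g3=(.4854,-.2041)).items():
    g=cv2.cvtColor(rectify("top",im,x,y,.020,40,4),cv2.COLOR_BGR2GRAY).astype(float)
    # centre refine by darkest/brightest ring? print 6-fold phase per radius
    for r in(20,22,24):
        th=np.radians(np.arange(0,360)); q=cv2.remap(g.astype(np.float32),(160+4*r*np.cos(th)).astype(np.float32)[None],(160-4*r*np.sin(th)).astype(np.float32)[None],1)[0]
        F=(q*np.exp(-6j*th)).mean(); print(k,r,round(abs(F),1),"bright at",round(np.degrees(-np.angle(np.conj(F)))/6,1) if 0 else round(np.degrees(-np.angle(F))/6,1),q.mean().round())
```

```text
bar [0.5052 0.3324 0.112 ] [0.4215 0.327  0.112 ] [0.4634 0.3297 0.112 ] 0.08385327576186771 3.7258204912565605
ring blob [0.5712 0.1754 0.111 ] (array([0.5713, 0.176 , 0.1082]), np.float64(0.00014237234373289237))
tray [0.569  0.1766 0.016 ]
g1 20 1.5 bright at 6.4 106.0
g1 22 5.2 bright at -14.3 98.0
g1 24 7.4 bright at -16.0 100.0
g2 20 10.0 bright at -23.8 110.0
g2 22 1.8 bright at -16.1 98.0
g2 24 5.9 bright at 6.0 96.0
g3 20 3.7 bright at -19.4 96.0
g3 22 0.4 bright at -11.6 92.0
g3 24 2.4 bright at 5.1 92.0
```

View pics/rect.png

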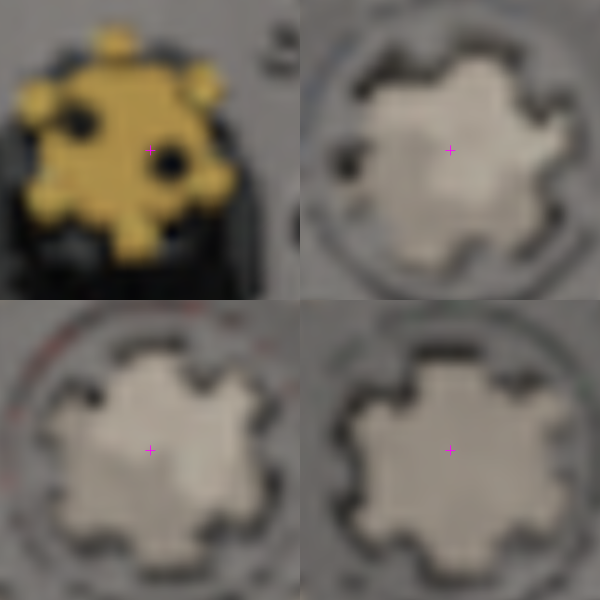

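Measured results:
- Ring centre is about (0.5712, 0.176), with its hole line at about -24° and lugs that agree.
- The spline angle is about 6°.
- The bar middle is about (0.463, 0.331), at an angle of 3.7°.

Next I'll move above the spanner with the jaws across the bar.

```bash
python3 -m inch '[[[60,120,60,0.4],[240,410,60,1.6],[240,410,60,1.6],[240,410,60,1.6],[240,410,60,1.6],[240,410,60,1.6],[240,410,60,1.6],[240,410,60,1.6],[240,410,60,1.6],[240,410,60,1.6]]]' 0 40
python3 -m inch '[[[11,428,-91,1.21],[11,428,-91,1.21],[11,428,-91,1.21],[11,428,-91,1.21],[11,428,-91,1.21],[11,428,-91,1.21],[11,428,-91,1.21],[11,428,-91,1.21],[11,428,-91,1.21],[11,428,-91,1.21]]]'
```

```text
time: 2.35
position: [0.4527, -0.0967, 0.2913]
ee_rot: [-180.0, 0.0, 114.4]
wrist_force: [-0.6, -0.2, -1.6]
width: 0.0856
time: 3.6
position: [0.4641, 0.3294, 0.2008]
ee_rot: [180.0, 0.0, -176.4]
wrist_force: [0.1, 0.7, -0.3]
width: 0.0854
```

```bash
python3 -m inch '[[[0,1.5,-50,0],[0,1.5,-90,0],[0,1.5,-112,0],[0,1.5,-113,0],[0,1.5,-113,0]]]'
python3 -m inch '[[[0,0,0,0],[0,0,0,0],[0,0,0,0],[0,0,0,0],[0,0,0,0],[0,0,0,0],[0,0,0,0],[0,0,0,0]]]' 1 50
python3 -m inch '[[[0,0,10,0],[0,0,30,0],[0,0,60,0],[0,0,100,0],[0,0,130,0],[0,0,130,0],[0,0,130,0]]]'
python3 - <<'E'
from h import *
for n in("top","scene"):
    im=bot.capture(n)[:,:,::-1]; cv2.imwrite(f"pics/{n}2.png",im)
a=img("pics/scene2.png")[60:270,200:450];b=img("pics/top2.png")[150:330,80:330]
cv2.imwrite("pics/v2.png",np.hstack([cv2.resize(a,(400,336)),cv2.resize(b,(400,336))]))
print(bot.get_obs())
E
```

```text
time: 4.22
position: [0.4644, 0.3318, 0.0886]
ee_rot: [180.0, 0.1, -176.4]
wrist_force: [0.2, -0.0, 0.7]
width: 0.0852
time: 5.22
position: [0.4636, 0.3323, 0.0875]
ee_rot: [180.0, 0.0, -176.3]
wrist_force: [-1.6, -1.5, 5.3]
width: 0.0129
time: 6.1
position: [0.4631, 0.332, 0.216]
ee_rot: [-180.0, -0.1, -176.3]
wrist_force: [0.2, -0.4, -2.4]
width: 0.0131
{'time': 6.2, 'joint_positions': array([2.71999314e+01, 1.71195468e+01, 2.19735435e+00, 7.52355210e+01,
       1.66603450e-03, 2.34670415e+01]), 'joint_velocities': array([-0.06892557,  0.0516453 ,  0.33149136,  0.14537472, -0.00461232,
       -0.14141938]), 'tau': array([ 3.25518509e-02, -6.09004140e+01,  3.58040464e+01,  1.52783532e-02,
        1.94929911e-03,  7.69080953e-05]), 'position': array([0.46295392, 0.3319291 , 0.21563614]), 'ee_rot': array([-1.79938723e+02, -1.45332305e-01, -1.76267190e+02]), 'wrist_force': array([ 0.31794165,  0.8882052 , -2.8631466 ]), 'moment': array([-0.02351909, -0.05223477, -0.01996611]), 'width': 0.012998054740165329}
```

View pics/v2.png

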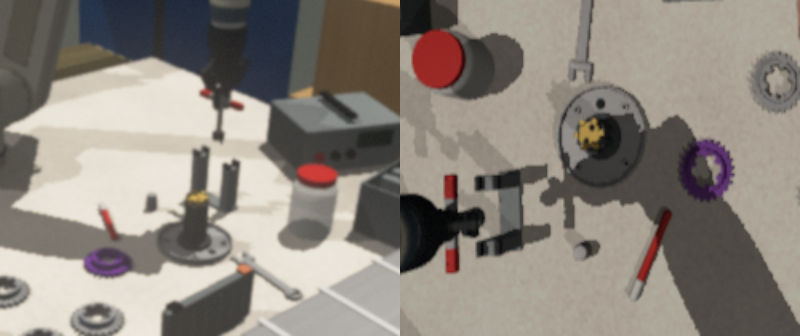

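Run:
```python
from h import *
np.set_printoptions(precision=4,suppress=True)
for n,w in(("top",(80,200,150,330)),("scene",(300,370,100,150))):
    im=img(f"pics/{n}2.png"); H,S,V=cv2.split(cv2.cvtColor(im,cv2.COLOR_BGR2HSV))
    red=((H<8)|(H>172))&(S>120)&(V>40); B=[c for a,c in blobs(red,15) if w[0]<c[0]<w[1] and w[2]<c[1]<w[3]]
    print(n,B)
    if len(B)==2:
        print([plane(n,c,.2345) for c in B], plane(n,(B[0]+B[1])/2,.2345))
        P=B if n=="top" else P
        if n=="top":P=B
        else:
            t=[tri(P[0],B[1]),tri(P[1],B[0]),tri(P[0],B[0]),tri(P[1],B[1])];print(t)
```

```text
top [array([103.6051, 181.1112]), array([111.2667, 249.5778]), array([112.3723, 289.234 ])]
scene [array([328.375 , 117.1875])]
```

Run:
```python
from h import *
np.set_printoptions(precision=4,suppress=True)
a,b=[plane("top",c,.240) for c in((111.27,249.58),(112.37,289.23))];d=a-b
print(a,b,(a+b)/2,np.linalg.norm(d),np.degrees(np.arctan2(d[1],d[0])))
im=img("pics/scene2.png");H,S,V=cv2.split(cv2.cvtColor(im,cv2.COLOR_BGR2HSV))
red=((H<10)|(H>170))&(S>100)&(V>30); print([(a,c.round(1)) for a,c in blobs(red,5)])
```

```text
[0.5051 0.3323 0.24  ] [0.4215 0.3267 0.24  ] [0.4633 0.3295 0.24  ] 0.08380902556028978 3.8862199111788374
[(20, array([328.4, 117. ])), (19, array([347.5, 125.2])), (325, array([397.8, 168. ])), (57, array([267.4, 198.8])), (1454, array([ 99.5, 218.7])), (36, array([352.3, 227.6])), (806, array([112.5, 260.4])), (81, array([271.5, 289.6])), (49, array([356.3, 302. ])), (44, array([394.4, 330.2]))]
```

```bash
python3 -m inch '[[[30,-45,0,-0.15],[60,-90,0,-0.3],[90,-130,0,-0.485],[108,-155.7,-10,-0.485],[108,-155.7,-15,-0.485],[108,-155.7,-15,-0.485],[108,-155.7,-15,-0.485]]]'
python3 - <<'E'
from h import *
np.set_printoptions(precision=4,suppress=True)
for n in("top","scene"):
    im=bot.capture(n)[:,:,::-1]; cv2.imwrite(f"pics/{n}3.png",im)
o=bot.get_obs();print(o["position"],o["ee_rot"],o["wrist_force"],o["moment"])
im=img("pics/top3.png");H,S,V=cv2.split(cv2.cvtColor(im,cv2.COLOR_BGR2HSV))
red=((H<10)|(H>170))&(S>100)&(V>30); B=[c for a,c in blobs(red,15) if 150<c[0]<240 and 170<c[1]<270];print(B,[plane("top",c,.2215) for c in B],np.mean([plane("top",c,.2215) for c in B],0))
a=cv2.resize(img("pics/scene3.png")[120:220,270:380],None,fx=5,fy=5,interpolation=cv2.INTER_CUBIC)
cv2.imwrite("pics/v3.png",a)
E
```

```text
time: 7.08
position: [0.571, 0.1774, 0.2023]
ee_rot: [-180.0, -0.0, 156.0]
wrist_force: [-0.1, -0.0, -2.5]
width: 0.0134
[0.5712 0.1774 0.2026] [179.9836   0.02   156.0229] [ 0.415  -1.0395 -3.527 ] [-0.0044  0.0157  0.0292]
[array([194.6897, 202.2529]), array([178.1159, 238.3188])] [array([0.6096, 0.1604, 0.2215]), array([0.5302, 0.1947, 0.2215])] [0.5699 0.1775 0.2215]
```

View pics/v3.png

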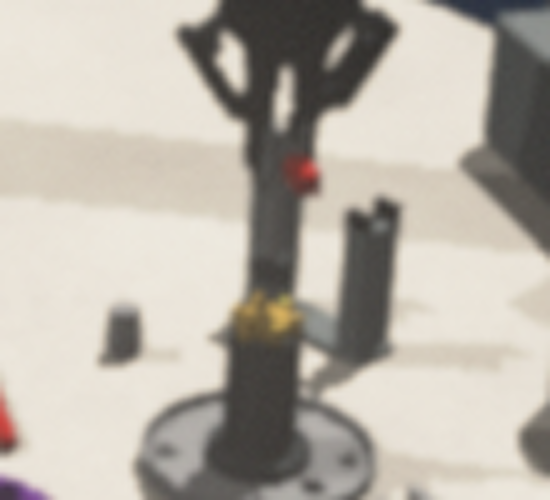

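```bash
python3 -m inch '[[[0,-1,-10,0],[0,-1,-16,0],[0,-1,-19,0],[0,-1,-21,0],[0,-1,-21,0],[0,-1,-21,0]]]'
python3 -m inch '[[[0,0,-2,0],[0,0,-2,0],[0,0,-2,0]]]'
```

```text
time: 7.92
position: [0.5717, 0.1755, 0.1814]
ee_rot: [180.0, 0.0, 155.9]
wrist_force: [-0.2, 1.0, -3.0]
width: 0.0132
time: 8.3
position: [0.5715, 0.1755, 0.1793]
ee_rot: [180.0, 0.0, 155.9]
wrist_force: [-0.7, -0.2, -2.7]
width: 0.0135
```

```bash
python3 -m inch '[[[0,0,-1,0],[0,0,-2,0],[0,0,-3,0],[0,0,-3,0]]]'
python3 -c "
from rig import bot;o=bot.get_obs();print(o['position'],o['wrist_force'],o['moment'])"
```

```text
time: 8.8
position: [0.5715, 0.1755, 0.1762]
ee_rot: [-180.0, -0.0, 155.9]
wrist_force: [-0.0, -0.0, -3.1]
width: 0.0132
[0.57149507 0.17553244 0.17616214] [-0.03275787 -0.0480991  -3.09931974] [-0.00666209 -0.04561288 -0.00172191]
```

```bash
python3 -m inch '[[[0,0,0,0.05],[0,0,0,0.1],[0,0,0,0.15],[0,0,0,0.2],[0,0,0,0.25],[0,0,0,0.3]]]'
python3 -c "
from rig import bot;o=bot.get_obs();print(o['position'],o['wrist_force'],o['moment'])"
python3 -m inch '[[[0,0,0,0.05],[0,0,0,0.1],[0,0,0,0.15],[0,0,0,0.2],[0,0,0,0.25],[0,0,0,0.25]]]'
python3 -c "
from rig import bot;o=bot.get_obs();print(o['position'],o['wrist_force'],o['moment'])"
```

```text
time: 9.55
position: [0.5715, 0.1762, 0.1762]
ee_rot: [179.9, -0.0, 173.2]
wrist_force: [0.1, 3.0, -4.0]
width: 0.0134
[0.57153208 0.17624376 0.1762315 ] [ 0.12165266  2.9591473  -4.01957022] [ 0.95051921 -0.12738082 -0.12301852]
time: 10.3
position: [0.5715, 0.1763, 0.1763]
ee_rot: [179.9, 0.0, -172.5]
wrist_force: [-0.2, 4.1, -4.0]
width: 0.0134
[0.57148314 0.17627426 0.17626847] [-0.16471268  4.1025273  -4.00417555] [ 1.30456419 -0.04042766 -0.01617409]
```

```bash
python3 -m inch '[[[0,0,0,0.03],[0,0,0,0.06],[0,0,0,0.06],[0,0,0,0.06]]]'
python3 -c "
from rig import bot;o=bot.get_obs();print(o['position'],o['wrist_force'],o['moment'])"
python3 -m inch '[[[0,0,0,0.03],[0,0,0,0.06],[0,0,0,0.06],[0,0,0,0.06]]]'
python3 -c "
from rig import bot;o=bot.get_obs();print(o['position'],o['wrist_force'],o['moment'],o['ee_rot'])"
```

```text
time: 10.8
position: [0.5715, 0.1761, 0.1763]
ee_rot: [179.9, 0.0, -169.1]
wrist_force: [-0.7, 4.7, -3.6]
width: 0.0133
[0.57148381 0.17611207 0.17628153] [-0.68162019  4.73006513 -3.61931834] [ 1.60254446  0.05217454 -0.11238048]
time: 11.3
position: [0.5714, 0.1761, 0.1763]
ee_rot: [179.9, 0.0, -165.6]
wrist_force: [-0.5, 6.1, -2.8]
width: 0.0128
[0.57144667 0.17613797 0.17631131] [-0.49000335  6.08961248 -2.79290737] [ 1.48830099  0.08306375 -0.13720899] [ 1.79926465e+02  1.12919624e-02 -1.65646052e+02]
```

```bash
python3 -m inch '[[[0,0,0,0.04],[0,0,0,0.08],[0,0,0,0.08],[0,0,0,0.08]]]'
python3 -c "
from rig import bot;o=bot.get_obs();print(o['position'],o['wrist_force'],o['moment'],o['ee_rot'])"
python3 -m inch '[[[0,0,0,0.04],[0,0,0,0.08],[0,0,0,0.08],[0,0,0,0.08]]]'
python3 -c "
from rig import bot;o=bot.get_obs();print(o['position'],o['wrist_force'],o['moment'],o['ee_rot'])"
```

```text
time: 11.8
position: [0.5714, 0.176, 0.1763]
ee_rot: [179.9, 0.0, -161.1]
wrist_force: [-0.7, 5.1, -2.4]
width: 0.0136
[0.57139787 0.17602133 0.17630149] [-0.68187407  5.13945151 -2.41329999] [ 1.52751461  0.2364652  -0.67113696] [ 1.79929599e+02  8.19216739e-03 -1.61103605e+02]
time: 12.3
position: [0.5714, 0.1757, 0.1763]
ee_rot: [180.0, -0.0, -156.6]
wrist_force: [-1.0, 4.2, -2.5]
width: 0.0129
[0.57139446 0.17567463 0.17629382] [-0.95659823  4.24484567 -2.51632275] [ 1.34433131  0.39975657 -1.1287167 ] [ 1.79971572e+02 -6.06297385e-03 -1.56575199e+02]
```

```bash
python3 -m inch '[[[0,0,0,-0.12],[0,0,0,-0.24],[0,0,0,-0.24],[0,0,0,-0.24]]]'
python3 -c "
from rig import bot;o=bot.get_obs();print(o['position'],o['wrist_force'],o['moment'],o['ee_rot'])"
python3 -m inch '[[[0,0,3,0],[0,0,6,0],[0,0,9,0],[0,0,14,0],[0,0,30,0],[0,0,42,0],[0,0,42,0],[0,0,42,0]]]'
```

```text
time: 12.8
position: [0.5717, 0.1755, 0.1764]
ee_rot: [-180.0, 0.0, -170.1]
wrist_force: [-0.1, 3.5, -3.0]
width: 0.0131
[0.57170739 0.17552335 0.17637885] [-0.14470687  3.45125822 -2.98534971] [ 0.95479935 -0.054545   -0.01985663] [-1.79992589e+02  2.41018411e-02 -1.70097319e+02]
time: 13.8
position: [0.5714, 0.1754, 0.2179]
ee_rot: [-180.0, -0.0, -170.3]
wrist_force: [0.2, -0.0, -3.4]
width: 0.013
```

```bash
python3 -m inch '[[[-36,52,0,-0.036],[-72,104,0,-0.072],[-107.8,156.8,0,-0.108],[-107.8,156.8,0,-0.108],[-107.8,156.8,0,-0.108],[-107.8,156.8,0,-0.108]]]'
python3 - <<'E'
from h import *
np.set_printoptions(precision=4,suppress=True)
im=np.ascontiguousarray(bot.capture("top")[:,:,::-1]); cv2.imwrite("pics/top4.png",im)
o=bot.get_obs();print(o["position"],o["ee_rot"])
H,S,V=cv2.split(cv2.cvtColor(im,cv2.COLOR_BGR2HSV))
red=((H<8)|(H>172))&(S>120)&(V>40); B=[c for a,c in blobs(red,15) if 90<c[0]<125 and 230<c[1]<320]
P=[plane("top",c,.2415) for c in B];d=P[0]-P[1];print(B,P,np.mean(P,0),np.degrees(np.arctan2(d[1],d[0])))
r=rectify("top",im,.5712,.1763,.1105,30,8);g=rectify("top",im,.5712,.1763,.1105,30,8)
cv2.imwrite("pics/ring4.png",r)
E
```

```text
time: 14.55
position: [0.4645, 0.3314, 0.218]
ee_rot: [-180.0, -0.0, -176.5]
wrist_force: [0.9, 0.1, -3.1]
width: 0.0129
[0.4645 0.3313 0.218 ] [-179.9795   -0.0195 -176.5321]
[array([111.1613, 248.957 ]), array([111.9438, 288.8652])] [array([0.5065, 0.332 , 0.2415]), array([0.4224, 0.327 , 0.2415])] [0.4644 0.3295 0.2415] 3.41826658332731
```

View pics/ring4.png

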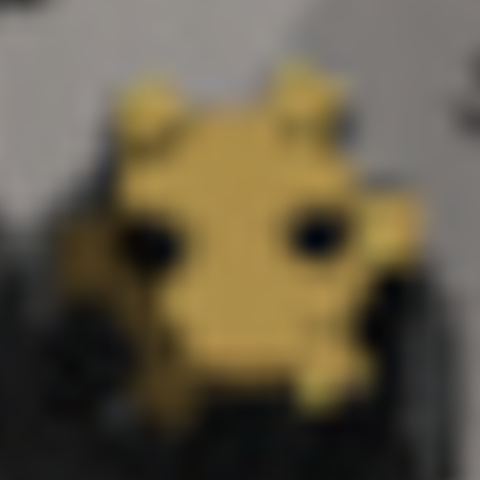

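```bash
python3 -m inch '[[[-0.9,0.9,-40,0],[-0.9,0.9,-80,0],[-0.9,0.9,-110,0],[-0.9,0.9,-120,0],[-0.9,0.9,-127,0],[-0.9,0.9,-130,0],[-0.9,0.9,-130,0],[-0.9,0.9,-130,0]]]'
python3 -m inch '[[[0,0,0,0],[0,0,0,0],[0,0,0,0],[0,0,0,0],[0,0,20,0],[0,0,60,0],[0,0,100,0],[0,0,160,0],[0,0,160,0]]]' 0
python3 - <<'E'
from h import *
np.set_printoptions(precision=4,suppress=True)
im=np.ascontiguousarray(bot.capture("top")[:,:,::-1]); cv2.imwrite("pics/top5.png",im)
H,S,V=cv2.split(cv2.cvtColor(im,cv2.COLOR_BGR2HSV)); Y=((H>12)&(H<35)&(S>90)).astype(np.float32)
print(blobs(Y>0)[:4])
# fit: model of lugs (r<22.5,w8) + disc r16.5 at z .1125/.1095
from scipy.optimize import minimize
for nm in("pics/top1.png","pics/top5.png"):
    im=img(nm); h,s,v=cv2.split(cv2.cvtColor(im,cv2.COLOR_BGR2HSV))
    best=None
    w=(s.astype(float)*((h>12)&(h<35))).astype(np.float32)
    for dx in np.arange(-3,3.1,.5):
        for dy in np.arange(-3,3.1,.5):
            R=rectify("top",w,.5712+dx/1e3,.1763+dy/1e3,.1125,26,4); c=104
            for a in np.arange(-30,30,1.):
                # contrast between lug centres and gaps at r 18..22
                rr=np.repeat([17.5,19,20.5,22],18); k=np.tile(np.arange(18),4); 
                t=np.radians(a+(k//3)*60+(k%3-1)*8); 
                on=R[(c-4*rr*np.sin(t)).astype(int),(c+4*rr*np.cos(t)).astype(int)].mean()
                t=t+np.radians(30); off=R[(c-4*rr*np.sin(t)).astype(int),(c+4*rr*np.cos(t)).astype(int)].mean()
                if best is None or on-off>best[0]: best=(on-off,dx,dy,a)
    print(nm,best)
E
```

```text
time: 15.6
position: [0.4632, 0.3332, 0.0889]
ee_rot: [-180.0, 0.1, -176.4]
wrist_force: [0.7, -2.5, -3.9]
width: 0.013
time: 16.73
position: [0.4642, 0.3341, 0.253]
ee_rot: [179.8, 0.4, -176.4]
wrist_force: [-0.5, 0.5, -0.4]
width: 0.0853
[(213, array([198.446 , 221.4413])), (3342, array([504.0946, 393.1227]))]
pics/top1.png (np.float32(101.01837), np.float64(-0.5), np.float64(-1.5), np.float64(-24.0))
pics/top5.png (np.float32(98.46115), np.float64(0.0), np.float64(-1.5), np.float64(5.0))
```

```bash
cat > gear.py <<'E'
from h import *
def fit(im,x,y,z=.010):
    b=im.astype(np.float32); w=(b[:,:,2]-b[:,:,0])/(b.sum(2)+30)*300
    best=(-9,)
    c=120
    rr=np.repeat([20,21.5,23],15); k=np.tile(np.arange(15),3)
    for dx in np.arange(-3,3.1,.5):
        for dy in np.arange(-3,3.1,.5):
            R=rectify("top",w,x+dx/1e3,y+dy/1e3,z,30,4)
            for a in np.arange(-30,30,1.):
                def s(o):
                    t=np.radians(a+o+np.arange(6)[:,None,None]*60+np.array([-8,-4,0,4,8])[None,:,None]); r=np.array([20,21.5,23.])[None,None]
                    return R[(c-4*r*np.sin(t)).astype(int),(c+4*r*np.cos(t)).astype(int)].mean()
                v=s(0)-s(30)
                if v>best[0]: best=(v,x+dx/1e3,y+dy/1e3,a)
    return best
E
python3 - <<'E'
from gear import *
im=img("pics/top5.png")
for p in((.6524,-.1211),(.6525,-.2359),(.4854,-.2041)): print(np.round(fit(im,*p),4), np.round(fit(img("pics/top1.png"),*p),4))
E
```

```text
[ 6.4711  0.6539 -0.1226 14.    ] [ 6.6601  0.6539 -0.1226 15.    ]
[  6.6929   0.655   -0.2379 -23.    ] [  6.7941   0.6545  -0.2379 -23.    ]
[  6.8894   0.4864  -0.2071 -26.    ] [  7.1569   0.4864  -0.2071 -26.    ]
```

```bash
python3 -m inch '[[[189,-456,0,-1.571],[189,-456,0,-1.571],[189,-456,0,-1.571],[189,-456,0,-1.571],[189,-456,0,-1.571],[189,-456,-50,-1.571],[189,-456,-100,-1.571],[189,-456,-150,-1.571],[189,-456,-200,-1.571],[189,-456,-200,-1.571],[189,-456,-200,-1.571],[189,-456,-200,-1.571]]]' 0 40
python3 -c "
from rig import bot;o=bot.get_obs();print(o['position'],o['wrist_force'],o['ee_rot'])"
```

```text
time: 18.27
position: [0.652, -0.1224, 0.0492]
ee_rot: [180.0, 0.0, 93.6]
wrist_force: [0.1, -0.1, -0.0]
width: 0.0852
[ 0.6520399  -0.12240876  0.0492317 ] [ 0.08916702 -0.06237026 -0.0086924 ] [1.79972802e+02 1.59440390e-03 9.35688459e+01]
```

```bash
python3 -m inch '[[[1,0,-20,0],[1,0,-40,0],[1,0,-43,0],[1,0,-43,0]]]'
python3 -m inch '[[[0,0,0,0],[0,0,0,0],[0,0,0,0],[0,0,0,0],[0,0,0,0]]]' 1 25
python3 -m inch '[[[0,0,0,0],[0,0,0,0],[0,0,0,0],[0,0,10,0],[0,0,14,0]]]' 0.05
python3 -c "
from rig import bot;o=bot.get_obs();print(o['position'],o['wrist_force'],o['ee_rot'],o['width'])"
```

```text
time: 18.77
position: [0.6536, -0.1225, 0.007]
ee_rot: [179.9, 0.0, 93.6]
wrist_force: [0.2, 0.2, 0.4]
width: 0.0858
time: 19.4
position: [0.6533, -0.1228, 0.0066]
ee_rot: [179.9, 0.0, 93.6]
wrist_force: [-1.2, 1.6, 7.7]
width: 0.0583
time: 20.02
position: [0.6533, -0.1229, 0.0203]
ee_rot: [179.9, 0.0, 93.6]
wrist_force: [0.0, -0.3, 0.2]
width: 0.0812
[ 0.65326236 -0.12291609  0.02028592] [ 0.02650608 -0.26906792  0.15954369] [1.79941268e+02 2.32231775e-02 9.35515244e+01] 0.08122297831044156
```

```bash
python3 -m inch '[[[0,0,0,0.187],[0,0,0,0.374],[0,0,0,0.56],[0,0,0,0.745],[0,0,0,0.93],[0,0,0,1.115],[0,0,0,1.3],[0,0,0,1.485],[0,0,0,1.571],[0,0,-12,1.571],[0,0,-12,1.571]]]'
python3 -m inch '[[[0,0,0,0],[0,0,0,0],[0,0,0,0],[0,0,0,0],[0,0,0,0]]]' 1 60
python3 -m inch '[[[0,0,10,0],[0,0,40,0],[0,0,90,0],[0,0,140,0],[0,0,140,0]]]'
python3 -c "
from rig import bot;o=bot.get_obs();print(o['position'],o['wrist_force'],o['ee_rot'],o['width'])"
```

```text
time: 21.4
position: [0.6521, -0.1225, 0.006]
ee_rot: [180.0, -0.1, -176.6]
wrist_force: [0.3, -0.2, -1.0]
width: 0.0812
time: 22.02
position: [0.653, -0.1226, 0.008]
ee_rot: [180.0, 0.0, -176.5]
wrist_force: [-1.7, 2.1, 5.9]
width: 0.0568
time: 22.65
position: [0.6546, -0.1234, 0.1521]
ee_rot: [-179.8, 0.4, -176.4]
wrist_force: [1.5, 0.2, -4.3]
width: 0.0567
[ 0.65462829 -0.12339654  0.15207515] [ 1.4936598   0.20067584 -4.31378545] [-179.83089977    0.40138039 -176.44863645] 0.05672155760459021
```

```bash
python3 -m inch '[[[-16,60,5,-0.04],[-33,120,5,-0.08],[-50,180,5,-0.12],[-66,240,5,-0.166],[-82,285,5,-0.166],[-82,299,5,-0.166],[-82,299,5,-0.166],[-82,299,5,-0.166],[-82,299,5,-0.166]]]'
python3 - <<'E'
from h import *
o=bot.get_obs();print(o['position'],o['wrist_force'],o['ee_rot'],o['width'])
a=bot.capture("scene")[:,:,::-1];b=bot.capture("top")[:,:,::-1];cv2.imwrite("pics/top6.png",b)
cv2.imwrite("pics/v6.png",np.hstack([cv2.resize(a[110:230,260:380],(400,400)),cv2.resize(b[160:340,90:270],(400,400))]))
E
```

```text
time: 23.78
position: [0.5713, 0.1749, 0.152]
ee_rot: [-180.0, -0.0, 173.9]
wrist_force: [0.2, 0.5, -3.7]
width: 0.0568
[0.57125811 0.17488408 0.15201648] [ 0.22242307  0.48704055 -3.67799288] [-1.79983908e+02 -1.81422055e-02  1.73943727e+02] 0.05678563620881121
```

View pics/v6.png

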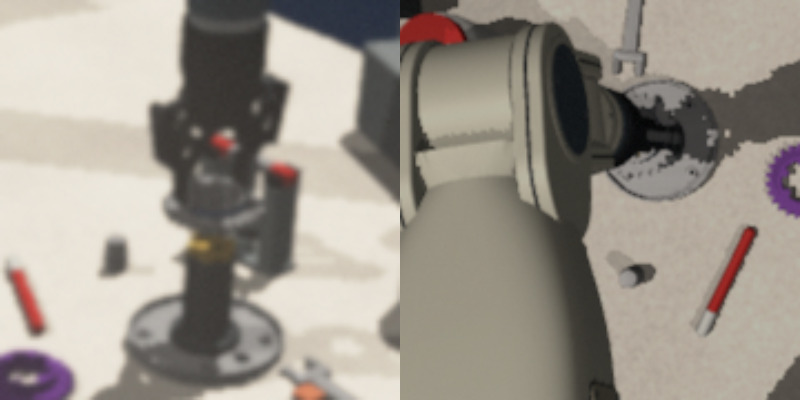

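```bash
python3 -m inch '[[[0,1.3,-15,0],[0,1.3,-27,0],[0,1.3,-30,0.02],[0,1.3,-33,-0.02],[0,1.3,-36,0.02],[0,1.3,-38,0],[0,1.3,-38,0]]]'
python3 -c "
from rig import bot;o=bot.get_obs();print(o['position'],o['wrist_force'],o['moment'])"
```

```text
time: 24.75
position: [0.571, 0.1775, 0.1197]
ee_rot: [180.0, 0.3, 174.1]
wrist_force: [-15.9, -4.6, 42.5]
width: 0.0572
[0.57098201 0.17747381 0.1196797 ] [-15.94697583  -4.59215122  42.5187509 ] [-1.03444516  3.38601698 -0.02598577]
```

```bash
python3 -m inch '[[[0,0,4,0],[0,0,4.5,0],[0,0,4.5,0]]]'
python3 -c "
from rig import bot;o=bot.get_obs();print(o['position'],o['wrist_force'],o['moment'])"
python3 -m inch '[[[0,0,0,0.06],[0,0,0,0.12],[0,0,0,0.18],[0,0,0,0.18]]]'
python3 -c "
from rig import bot;o=bot.get_obs();print(o['position'],o['wrist_force'],o['moment'])"
python3 -m inch '[[[0,0,0,-0.1],[0,0,0,-0.18],[0,0,0,-0.24],[0,0,0,-0.3],[0,0,0,-0.36],[0,0,0,-0.36]]]'
python3 -c "
from rig import bot;o=bot.get_obs();print(o['position'],o['wrist_force'],o['moment'])"
```

```text
time: 25.12
position: [0.5713, 0.1777, 0.1202]
ee_rot: [180.0, 0.1, 174.1]
wrist_force: [-3.9, -1.9, 13.2]
width: 0.0567
[0.57127002 0.17767358 0.12019925] [-3.92281589 -1.90195451 13.16999622] [-0.22122131  0.89802274 -0.0258133 ]
time: 25.62
position: [0.572, 0.178, 0.1201]
ee_rot: [180.0, 0.2, -175.5]
wrist_force: [-1.5, 1.2, 10.3]
width: 0.057
[0.57200988 0.17798573 0.12009235] [-1.52067101  1.23890075 10.29144414] [0.20212951 0.2575895  0.0069152 ]
time: 26.38
position: [0.5721, 0.1773, 0.1201]
ee_rot: [180.0, 0.2, 163.7]
wrist_force: [0.2, -2.6, 10.3]
width: 0.0567
[0.57213739 0.17732855 0.12012401] [ 0.20328525 -2.64285426 10.27467353] [-0.50538655  0.11009228 -0.00573455]
```

```bash
python3 -m inch '[[[0,-1.5,0,0],[0,-1.5,0,0.06],[0,-1.5,0,0.12],[0,-1.5,0,0.18],[0,-1.5,0,0.18]]]'
python3 -c "
from rig import bot;o=bot.get_obs();print(o['position'],o['wrist_force'],o['moment'])"
python3 -m inch '[[[0,0,0,0.06],[0,0,0,0.12],[0,0,0,0.18],[0,0,0,0.18]]]'
python3 -c "
from rig import bot;o=bot.get_obs();print(o['position'],o['wrist_force'],o['moment'])"
```

```text
time: 27.0
position: [0.5722, 0.1771, 0.1201]
ee_rot: [179.9, 0.2, 174.2]
wrist_force: [-0.8, 2.7, 9.0]
width: 0.0566
[0.57216019 0.17709334 0.12008349] [-0.8210477   2.65122967  8.95743198] [0.82810735 0.07067238 0.00901125]
time: 27.5
position: [0.5723, 0.1767, 0.1199]
ee_rot: [179.9, 0.2, -175.5]
wrist_force: [0.5, 1.9, 7.6]
width: 0.057
[0.57228791 0.17668831 0.1198685 ] [0.5462746  1.86736749 7.63789378] [ 0.57848035 -0.16354625 -0.04243404]
```

```bash
python3 -m inch '[[[0,0,0,-0.18],[1.2,0,0,-0.22],[0.8,0.8,0,-0.18],[0,1.2,0,-0.14],[-0.8,0.8,0,-0.18],[-1.2,0,0,-0.22],[-0.8,-0.8,0,-0.18],[0,-1.2,0,-0.14],[0.8,-0.8,0,-0.18],[0,0,0,-0.18],[0,0,0,-0.18]]]'
python3 -c "
from rig import bot;o=bot.get_obs();print(o['position'],o['wrist_force'],o['moment'])"
python3 -m inch '[[[2.4,0,0,0.04],[1.6,1.6,0,0],[0,2.4,0,-0.04],[-1.6,1.6,0,0],[-2.4,0,0,0.04],[-1.6,-1.6,0,0],[0,-2.4,0,-0.04],[1.6,-1.6,0,0],[0,0,0,0]]]'
python3 -c "
from rig import bot;o=bot.get_obs();print(o['position'],o['wrist_force'],o['moment'])"
```

```text
time: 28.88
position: [0.5719, 0.1759, 0.1199]
ee_rot: [180.0, 0.2, 174.1]
wrist_force: [-2.0, -2.6, 8.7]
width: 0.057
[0.5718572  0.17589576 0.11991031] [-1.96644707 -2.61874682  8.67478839] [-0.36038268  0.24973248  0.01357764]
time: 30.0
position: [0.5706, 0.1759, 0.1179]
ee_rot: [-180.0, -0.1, 173.9]
wrist_force: [0.5, 0.0, -4.0]
width: 0.0567
[0.57057118 0.17592867 0.11794213] [ 0.50090264  0.01932012 -4.02959438] [ 0.00325339 -0.06508194 -0.02658767]
```

```bash
python3 -m inch '[[[0,0,-3,0],[0,0,-6,0],[0,0,-8,0],[0,0,-10,0],[0,0,-12,0]]]'
python3 -c "
from rig import bot;o=bot.get_obs();print(o['position'],o['wrist_force'],o['moment'])"
```

```text
time: 30.62
position: [0.571, 0.176, 0.1078]
ee_rot: [180.0, 0.1, 174.0]
wrist_force: [-6.6, -1.5, 18.2]
width: 0.0567
[0.57096315 0.17597905 0.10777943] [-6.56195177 -1.53366441 18.19568813] [-0.17279403  1.40415396  0.05177184]
```

```bash
python3 -m inch '[[[0,0,1,0],[-0.5,0,1,0.05],[-0.5,0,1,0.1],[-0.5,0,1,0.05],[-0.5,0,1,0],[-0.5,0,1,-0.05],[-0.5,0,1,-0.1],[-0.5,0,1,-0.05],[-0.5,0,1,0],[-0.5,0,1,0]]]'
python3 -c "
from rig import bot;o=bot.get_obs();print(o['position'],o['wrist_force'],o['moment'])"
```

```text
time: 31.88
position: [0.5707, 0.1761, 0.108]
ee_rot: [180.0, 0.0, 174.0]
wrist_force: [-0.2, 0.5, -0.3]
width: 0.0572
[0.57066959 0.17608981 0.10799214] [-0.21172798  0.46644152 -0.26690862] [ 0.14014318 -0.06526566  0.04339153]
```

```bash
python3 -m inch '[[[0,0,-1.5,0.04],[-0.8,0,-1.5,0.08],[-0.6,0.6,-1.5,0.04],[0,0.8,-1.5,0],[0.6,0.6,-1.5,-0.04],[0.8,0,-1.5,-0.08],[0.6,-0.6,-1.5,-0.04],[0,-0.8,-1.5,0],[-0.6,-0.6,-1.5,0.04],[-0.6,0,-1.5,-0.06],[0,0,-1.5,0],[0,0,-1.5,0]]]'
python3 -c "
from rig import bot;o=bot.get_obs();print(o['position'],o['wrist_force'],o['moment'])"
```

```text
time: 33.38
position: [0.5713, 0.1763, 0.1079]
ee_rot: [179.9, 0.2, 174.0]
wrist_force: [-1.1, 0.3, 8.6]
width: 0.0572
[0.57132865 0.17628834 0.10791065] [-1.08494846  0.32934561  8.56862657] [0.11751746 0.1551776  0.16831223]
```

```bash
python3 -m inch '[[[0,0,0,0.04],[0,0,0,0.08],[0,0,0,0.12],[0,0,0,0.16],[0,0,0,0.2],[0,0,0,0.2]]]'
python3 -c "
from rig import bot;o=bot.get_obs();print(o['position'],o['wrist_force'],o['moment'],o['ee_rot'])"
python3 -m inch '[[[0,0,0,-0.05],[0,0,0,-0.1],[0,0,0,-0.15],[0,0,0,-0.2],[0,0,0,-0.25],[0,0,0,-0.3],[0,0,0,-0.3]]]'
python3 -c "
from rig import bot;o=bot.get_obs();print(o['position'],o['wrist_force'],o['moment'],o['ee_rot'])"
```

```text
time: 34.12
position: [0.571, 0.1767, 0.1079]
ee_rot: [179.9, 0.2, -174.5]
wrist_force: [-3.3, 2.0, 9.4]
width: 0.0568
[0.57101482 0.17669398 0.10788509] [-3.29514976  1.9812378   9.40779349] [ 0.53252916  0.46700657 -0.07831487] [ 1.79925662e+02  1.62761374e-01 -1.74525733e+02]
time: 35.0
position: [0.5705, 0.1765, 0.1079]
ee_rot: [179.9, 0.1, 168.2]
wrist_force: [-3.6, 1.6, 11.2]
width: 0.0569
[0.57053851 0.17649965 0.10789672] [-3.56356131  1.63816148 11.16110813] [0.26013855 0.88130052 0.0160757 ] [1.79919735e+02 9.52403530e-02 1.68230823e+02]
```

```bash
python3 -m inch '[[[-1,0,0.5,0.06],[-1.5,0,0.5,0.1],[-1.5,0,0,0.16],[-1.5,0.5,0,0.1],[-1.5,0.5,0,0.04],[-1.5,-0.5,0,0.1],[-1.5,-0.5,0,0.16],[-2.3,0,0,0.1],[-2.3,0,0,0.04],[-2.3,0,0,0.1],[-2.3,0,0,0.16],[-2.3,0,0,0.1]]]'
python3 -c "
from rig import bot;o=bot.get_obs();print(o['position'],o['wrist_force'],o['moment'],o['ee_rot'])"
```

```text
time: 36.5
position: [0.5692, 0.1762, 0.1079]
ee_rot: [179.9, 0.2, 174.0]
wrist_force: [-0.1, -1.6, 7.7]
width: 0.0567
[0.56922375 0.17622479 0.10793063] [-0.11162207 -1.57829612  7.73366526] [0.07890652 0.04612357 0.15936763] [179.94450704   0.20128755 173.96415804]
```

```bash
python3 -m inch '[[[1.4,-0.3,2,-0.12],[1.4,-0.3,0,-0.12],[1.4,-0.3,0,-0.04],[1.4,-0.3,0,0.04],[1.4,-0.3,0,0.12],[1.4,0.8,2,0.12],[1.4,0.8,0,0.12],[1.4,0.8,0,0.04],[1.4,0.8,0,-0.04],[1.4,0.8,0,-0.12],[1.4,0.8,0,0]]]'
python3 -c "
from rig import bot;o=bot.get_obs();print(o['position'],o['wrist_force'],o['moment'],o['ee_rot'])"
python3 -m inch '[[[0,-2.2,2,-0.12],[0,-2.2,0,-0.12],[0,-2.2,0,-0.04],[0,-2.2,0,0.04],[0,-2.2,0,0.12],[1,-1.1,2,0.12],[1,-1.1,0,0.12],[1,-1.1,0,0.04],[1,-1.1,0,-0.04],[1,-1.1,0,-0.12],[1,-1.1,0,0]]]'
python3 -c "
from rig import bot;o=bot.get_obs();print(o['position'],o['wrist_force'],o['moment'],o['ee_rot'])"
```

```text
time: 37.88
position: [0.5705, 0.177, 0.1079]
ee_rot: [180.0, 0.2, 174.1]
wrist_force: [-0.4, 1.0, 11.6]
width: 0.0567
[0.57053414 0.17697979 0.10789976] [-0.42942022  0.98719415 11.61523111] [ 0.1789723   0.14006941 -0.18759401] [179.95281334   0.19591663 174.05555644]
time: 39.25
position: [0.5713, 0.176, 0.1078]
ee_rot: [179.9, 0.2, 174.0]
wrist_force: [-0.0, 4.1, 11.3]
width: 0.0571
[0.57133138 0.17601869 0.10784571] [-0.02933592  4.07666637 11.28941414] [ 0.76966487  0.13381095 -0.20179009] [1.79936864e+02 1.67857900e-01 1.74010061e+02]
```

```bash
python3 -m inch '[[[-0.7,0,2,0.1],[-0.7,0,2,0.2],[-0.7,0,2,0.2]]]'
python3 -c "
from rig import bot;o=bot.get_obs();print(o['position'],o['wrist_force'],o['moment'],o['ee_rot'])"
python3 -m inch '[[[0,0,0,0.04],[0,0,0,0.08],[0,0,0,0.08]]]'
python3 -c "
from rig import bot;o=bot.get_obs();print(o['position'],o['wrist_force'],o['moment'],o['ee_rot'])"
python3 -m inch '[[[0,0,0,0.04],[0,0,0,0.08],[0,0,0,0.08]]]'
python3 -c "
from rig import bot;o=bot.get_obs();print(o['position'],o['wrist_force'],o['moment'],o['ee_rot'])"
```

```text
time: 39.62
position: [0.5696, 0.1761, 0.108]
ee_rot: [180.0, -0.0, -174.6]
wrist_force: [-1.1, 4.8, 0.9]
width: 0.0568
[0.56959514 0.17613901 0.10800123] [-1.11392653  4.84295698  0.94275495] [ 0.93455732  0.07416462 -0.04016526] [ 1.79957941e+02 -2.64753949e-02 -1.74569761e+02]
time: 40.0
position: [0.5697, 0.1761, 0.108]
ee_rot: [180.0, -0.0, -170.1]
wrist_force: [0.2, 6.6, -0.9]
width: 0.0567
[0.56965818 0.17607864 0.1080159 ] [ 0.18511999  6.5908872  -0.94340353] [ 1.10200652  0.0537058  -0.11463507] [ 1.79960028e+02 -1.62999919e-02 -1.70059230e+02]
time: 40.38
position: [0.5697, 0.1759, 0.108]
ee_rot: [180.0, -0.0, -165.5]
wrist_force: [0.6, 5.2, -1.4]
width: 0.057
[0.56967519 0.17591321 0.10801535] [ 0.56823321  5.21398084 -1.43691069] [ 1.08354861 -0.01697541 -0.07698106] [ 1.79975718e+02 -1.73081502e-02 -1.65464763e+02]
```

```bash
python3 -m inch '[[[0,0,1,0.05],[0,0,1,0.1],[0,0,1,0.1]]]'
python3 -c "
from rig import bot;o=bot.get_obs();print(o['position'],o['wrist_force'],o['moment'],o['ee_rot'])"
python3 -m inch '[[[0,0,0,0.05],[0,0,0,0.1],[0,0,0,0.1]]]'
python3 -c "
from rig import bot;o=bot.get_obs();print(o['position'],o['wrist_force'],o['moment'],o['ee_rot'])"
python3 -m inch '[[[0,0,0,0.05],[0,0,0,0.1],[0,0,0,0.1]]]'
python3 -c "
from rig import bot;o=bot.get_obs();print(o['position'],o['wrist_force'],o['moment'],o['ee_rot'])"
```

```text
time: 40.75
position: [0.5696, 0.1757, 0.1086]
ee_rot: [180.0, -0.1, -159.7]
wrist_force: [1.2, 4.7, -5.9]
width: 0.0566
[0.56957849 0.17571793 0.10863743] [ 1.23872584  4.69044137 -5.85855916] [ 0.93973572 -0.26272039 -0.09035879] [ 1.79986371e+02 -5.15697127e-02 -1.59721033e+02]
time: 41.12
position: [0.5696, 0.1757, 0.1088]
ee_rot: [180.0, -0.0, -154.0]
wrist_force: [0.2, 3.8, -5.6]
width: 0.0572
[0.56964561 0.17568855 0.10878309] [ 0.18380734  3.82219719 -5.55863629] [ 0.96748629 -0.28347895 -0.07553721] [ 1.79991872e+02 -3.96485426e-02 -1.53986976e+02]
time: 41.5
position: [0.5696, 0.176, 0.109]
ee_rot: [180.0, -0.0, -148.2]
wrist_force: [0.5, 5.4, -4.7]
width: 0.0568
[0.56959297 0.17598398 0.10897187] [ 0.52940805  5.3895055  -4.68058391] [ 1.2254711  -0.21598596 -0.19581249] [ 1.79959376e+02 -1.16130966e-02 -1.48243075e+02]
```

```bash
python3 -m inch '[[[0,0,0,0.05],[0,0,0,0.1],[0,0,0,0.1],[0,0,0,0.1]]]'
python3 -c "
from rig import bot;o=bot.get_obs();print(o['position'],o['wrist_force'],o['moment'],o['ee_rot'])"
python3 -m inch '[[[0,0,0,0.05],[0,0,0,0.1],[0,0,0,0.1],[0,0,0,0.1]]]'
python3 -c "
from rig import bot;o=bot.get_obs();print(o['position'],o['wrist_force'],o['moment'],o['ee_rot'])"
```

```text
time: 42.0
position: [0.5695, 0.1765, 0.109]
ee_rot: [179.9, 0.0, -142.6]
wrist_force: [0.1, 9.6, -4.8]
width: 0.0567
[0.56945633 0.17649623 0.10899759] [ 0.13662351  9.64611372 -4.81303936] [ 2.02264733  0.0075652  -1.49163838] [ 1.79888303e+02  2.67273768e-02 -1.42647405e+02]
time: 42.5
position: [0.5679, 0.175, 0.1089]
ee_rot: [179.9, -0.2, -137.0]
wrist_force: [-7.9, 1.8, 1.4]
width: 0.0571
[0.56786856 0.17504196 0.10892148] [-7.9413317   1.79989411  1.40785669] [ 0.4905698   1.57206541 -1.87998674] [ 179.89452415   -0.19910225 -136.9870839 ]
```

```bash
python3 -m inch '[[[0,0,0,-0.1],[0,0,0,-0.15],[0,0,0,-0.15]]]'
python3 -c "
from rig import bot;o=bot.get_obs();print(o['position'],o['wrist_force'],o['moment'],o['ee_rot'])"
python3 -m inch '[[[0,0,0,-0.05],[0,0,0,-0.05]]]'
python3 -c "
from rig import bot;o=bot.get_obs();print(o['position'],o['wrist_force'],o['moment'],o['ee_rot'])"
```

```text
time: 42.88
position: [0.5687, 0.175, 0.1088]
ee_rot: [180.0, -0.2, -145.4]
wrist_force: [-3.5, 0.6, -3.8]
width: 0.0564
[0.56874391 0.17501525 0.10881324] [-3.53589523  0.62985184 -3.80500125] [-0.05538775  0.84856573 -0.07397448] [ 1.79995785e+02 -1.53090284e-01 -1.45375202e+02]
time: 43.12
position: [0.5693, 0.1753, 0.109]
ee_rot: [-180.0, -0.1, -148.1]
wrist_force: [-4.1, 0.5, -3.6]
width: 0.057
[0.56930317 0.17534614 0.10899453] [-4.07564389  0.46591952 -3.56004209] [-0.09995771  0.60714973  0.06357743] [-1.79994507e+02 -7.80561378e-02 -1.48123850e+02]
```

```bash
python3 -m inch '[[[0.8,0.5,0,-0.08],[1,0.5,0,-0.147],[1,0.5,0,-0.147],[1,0.5,0,-0.147]]]'
python3 -c "
from rig import bot;o=bot.get_obs();print(o['position'],o['wrist_force'],o['moment'],o['ee_rot'])"
python3 -m inch '[[[0,0,-1.5,0],[0,0,-2.5,0.04],[0,0,-3,0],[0,0,-3.5,-0.04],[0,0,-3.5,0],[0,0,-3.5,0]]]'
python3 -c "
from rig import bot;o=bot.get_obs();print(o['position'],o['wrist_force'],o['moment'],o['ee_rot'])"
```

```text
time: 43.62
position: [0.5697, 0.1757, 0.1089]
ee_rot: [-180.0, -0.1, -156.5]
wrist_force: [-5.4, -1.2, -2.8]
width: 0.057
[0.56972746 0.17571249 0.10890371] [-5.44995845 -1.24321136 -2.81043693] [-0.23592096  1.13042951  0.04602972] [-1.79988598e+02 -1.41812384e-01 -1.56487626e+02]
time: 44.38
position: [0.5693, 0.1764, 0.106]
ee_rot: [179.9, -0.1, -156.4]
wrist_force: [-8.7, 1.5, 1.0]
width: 0.0566
[0.56926945 0.17641582 0.10596606] [-8.72279926  1.52634168  1.00863603] [0.31783505 1.86790466 0.13821004] [ 1.79934242e+02 -1.19341340e-01 -1.56419325e+02]
```

```bash
python3 -m inch '[[[-1.5,0,0,0],[-1.5,0,-1,0],[-1.5,0,-2,0.03],[-1.5,0,-3,0],[-1.5,0,-4,-0.03],[-1.5,0,-5,0],[-1.5,0,-6,0],[-1.5,0,-6,0]]]'
python3 -c "
from rig import bot;o=bot.get_obs();print(o['position'],o['wrist_force'],o['moment'],o['ee_rot'])"
```

```text
time: 45.38
position: [0.5685, 0.1761, 0.0995]
ee_rot: [180.0, -0.1, -156.5]
wrist_force: [-6.9, 0.8, -1.3]
width: 0.0565
[0.56846113 0.17613068 0.0995452 ] [-6.85859129  0.84584105 -1.29711851] [0.04580824 1.47361312 0.19811862] [ 1.79975766e+02 -8.99171174e-02 -1.56544467e+02]
```

```bash
python3 -m inch '[[[-1.2,0,-4,0],[-1.2,0,-8,0.02],[-1.2,0,-14,0],[-1.2,0,-20,-0.02],[-1.2,0,-26,0],[-1.2,0,-32,0.02],[-1.2,0,-38,0],[-1.2,0,-44,0],[-1.2,0,-49,0],[-1.2,0,-49,0]]]'
python3 -c "
from rig import bot;o=bot.get_obs();print(o['position'],o['wrist_force'],o['moment'],o['ee_rot'])"
```

```text
time: 46.62
position: [0.5679, 0.1762, 0.0502]
ee_rot: [180.0, -0.0, -156.6]
wrist_force: [-2.9, -0.6, -4.8]
width: 0.0569
[0.56789744 0.17616353 0.05015022] [-2.86794495 -0.61766787 -4.83700162] [-0.14883032  0.53855005  0.0298388 ] [ 1.79996147e+02 -4.06907671e-02 -1.56557585e+02]
```

```bash
python3 -m inch '[[[0,0,0,0],[0,0,0,0],[0,0,0,0],[0,0,0,0],[0,0,30,0],[0,0,70,0],[0,0,110,0],[0,0,130,0],[0,-40,130,0],[0,-100,130,0],[0,-160,130,0],[0,-200,130,0]]]' 0
python3 -m inch '[[[0,-60,0,0],[0,-120,0,0],[0,-150,0,0],[0,-150,0,0]]]'
python3 - <<'E'
from gear import *
o=bot.get_obs();print(o['position'],o['ee_rot'],o['time'])
im=np.ascontiguousarray(bot.capture("top")[:,:,::-1]);cv2.imwrite("pics/top7.png",im)
s=np.ascontiguousarray(bot.capture("scene")[:,:,::-1]);cv2.imwrite("pics/scene7.png",s)
t=[]
for x,y,z,a in((.5712,.1755,.1105,0),(.6545,-.237,.020,-23),(.4860,-.2055,.020,-26)):
    r=rectify("top",im,x,y,z,27 if z>.1 else 34,7.4 if z>.1 else 5.88)
    r=cv2.resize(r,(400,400)); t.append(r)
t.append(cv2.resize(s[110:230,260:380],(400,400)))
o=np.vstack([np.hstack(t[:2]),np.hstack(t[2:])]);o=cv2.resize(o,(600,600),interpolation=cv2.INTER_AREA);cv2.imwrite("pics/v7.png",o)
E
```

```text
time: 48.12
position: [0.5679, -0.0261, 0.181]
ee_rot: [-180.0, 0.0, -156.6]
wrist_force: [0.7, -0.2, 0.1]
width: 0.0853
time: 48.62
position: [0.5679, -0.176, 0.1805]
ee_rot: [-180.0, -0.0, -156.7]
wrist_force: [-0.2, -0.3, 0.5]
width: 0.0853
[ 0.56787666 -0.17596839  0.18050305] [-1.79996616e+02 -8.54163285e-03 -1.56743302e+02] 48.625
```

View pics/v7.png

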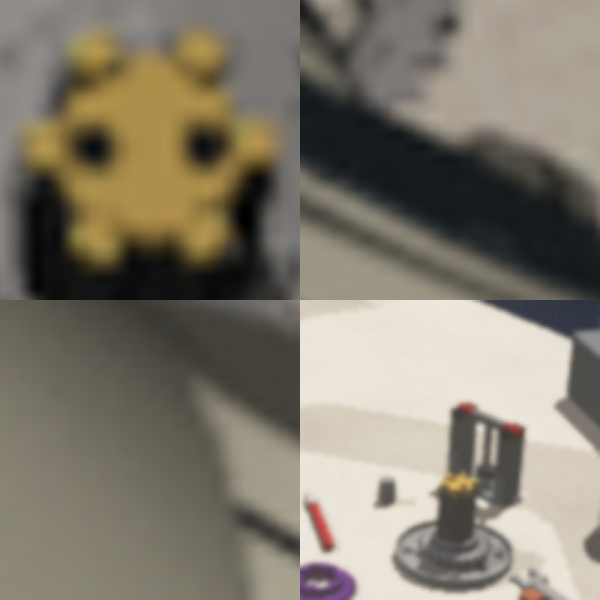

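Run:
```python
from gear import *
im=img("pics/top5.png");rows=[[],[]]
for x,y,a in((.653,-.122,14.5),(.6538,-.237,-23),(.4860,-.2055,-26)):
    r=cv2.resize(rectify("top",im,x,y,.020,33,4),(264,264),interpolation=cv2.INTER_CUBIC); rows[0].append(r); q=r.copy()
    P=[]
    for k in range(6):
        for d,rad in((-17,25),(17,25),(20,19.5),(40,19.5)):
            t=np.radians(a+60*k+d);P.append((132+4*rad*np.cos(t),132-4*rad*np.sin(t)))
    cv2.polylines(q,[np.int32(P)],True,(255,0,255),1);rows[1].append(q)
cv2.imwrite("pics/v8.png",np.vstack([np.hstack(z) for z in rows]))
```

```text
(no output)
```

View pics/v8.png

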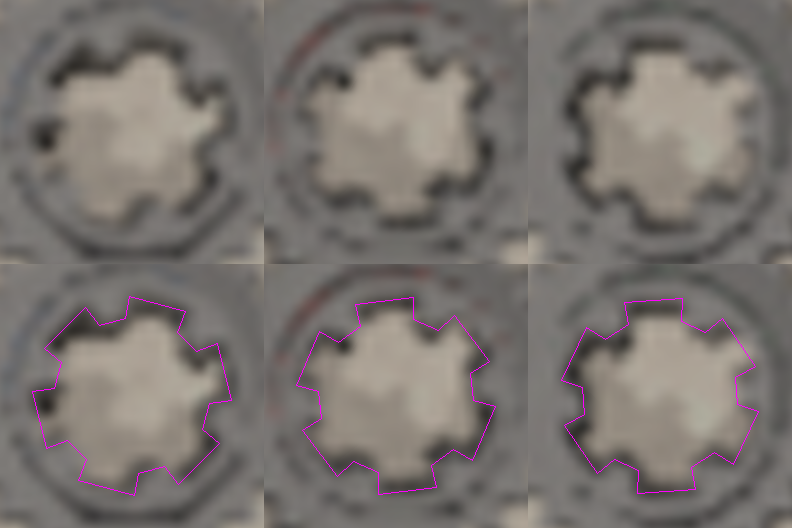

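The first gear is seated on the collar, the ring is still about open (~1.5°), and the spanner is back in its rack. I'll move the arm aside and refit the remaining two gears.

```bash
python3 -m inch '[[[-40,60,0,-0.18],[-60,120,0,-0.36],[-60,180,0,-0.54],[-60,230,0,-0.7],[-60,230,0,-0.7]]]'
python3 - <<'E'
from gear import *
o=bot.get_obs();print(o['position'],o['ee_rot'],o['time'])
im=np.ascontiguousarray(bot.capture("top")[:,:,::-1]);cv2.imwrite("pics/top9.png",im)
for p in((.6545,-.2379),(.4864,-.2071)): print(np.round(fit(im,*p),4))
for d in bot.silhouettes("gear_a","top"): print(round(d["conf"],2),np.round(d["location"],1),plane("top",d["location"],.008).round(4))
E
```

```text
time: 49.35
position: [0.507, 0.0608, 0.1813]
ee_rot: [180.0, 0.0, 163.5]
wrist_force: [0.4, -0.1, 0.6]
width: 0.0858
[0.50700479 0.06081118 0.1812797 ] [1.79953736e+02 2.66075011e-02 1.63547179e+02] 49.35
[ 1.4275  0.6535 -0.2379 10.    ]
[  7.258    0.4864  -0.2066 -26.    ]
0.76 [349.2 214. ] [ 0.5984 -0.2137  0.008 ]
0.68 [341.8 252.6] [ 0.494  -0.1935  0.008 ]
0.58 [276.7 236.8] [ 0.5348 -0.0175  0.008 ]
0.52 [212.1 213.9] [0.5954 0.1591 0.008 ]
```

Run:
```python
from gear import *
im=img("pics/top9.png")
ds=bot.silhouettes("gear_a","top")
for d in ds:
    ys,xs=np.nonzero(d["region"]);h=cv2.convexHull(np.c_[xs,ys].astype(np.int32)); M=cv2.moments(h)
    p=plane("top",(M["m10"]/M["m00"],M["m01"]/M["m00"]),.008); print(round(d["conf"],2),len(xs),p.round(4),im[d["region"]].mean(0).round())
    if p[1]<-.1: 
        f=fit(im,p[0]+.0014,p[1]-.0017); print(np.round(f,4)); q=f
t=[cv2.resize(rectify("top",im,x,y,.020,45,4),(396,396)) for x,y in((q[1],q[2]),(.598,-.2155))]
cv2.imwrite("pics/v9.png",np.hstack(t+[]))
```

```text
0.76 625 [ 0.6108 -0.1988  0.008 ] [74. 76. 79.]
[  6.7685   0.6132  -0.2005 -24.    ]
0.68 667 [ 0.4852 -0.205   0.008 ] [54. 55. 57.]
[  7.3084   0.4861  -0.2062 -26.    ]
0.58 541 [ 0.5247 -0.0019  0.008 ] [81. 42. 70.]
0.52 252 [0.5925 0.1724 0.008 ] [76. 77. 80.]
```

View pics/v9.png

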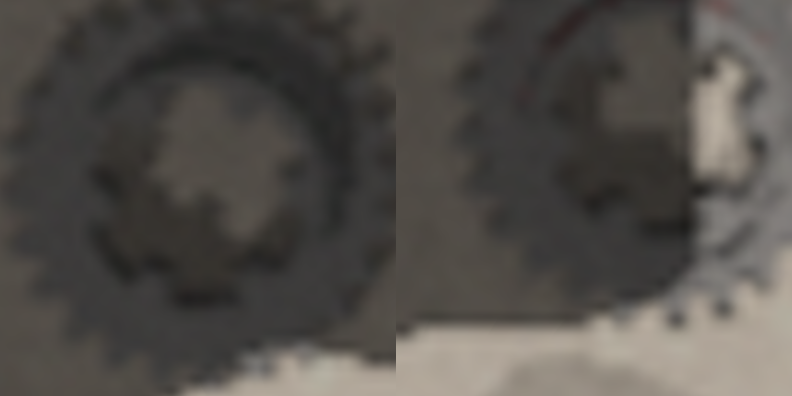

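```bash
python3 -m inch '[[[24,-60,0,0],[48,-120,0,0],[72,-180,0,0],[96,-235,-20,0],[106,-261,-70,0],[106,-261,-115,0],[106,-261,-140,0],[106,-261,-140,0],[106,-261,-140,0],[106,-261,-140,0]]]' 0 60
python3 -c "
from rig import bot;o=bot.get_obs();print(o['position'],o['wrist_force'],o['ee_rot'])"
```

```text
time: 50.75
position: [0.6147, -0.2053, 0.0425]
ee_rot: [-180.0, 0.1, 163.3]
wrist_force: [0.4, 0.8, 0.3]
width: 0.0855
[ 0.61473355 -0.20532793  0.04248255] [0.44387655 0.84827439 0.29867323] [-1.79973456e+02  1.45579046e-01  1.63344026e+02]
```

```bash
python3 -m inch '[[[0,0,0,0],[0,0,0,0],[0,0,0,0]]]'
python3 -c "
from rig import bot;o=bot.get_obs();print(o['position'],o['wrist_force'],o['ee_rot'])"
```

```text
time: 51.12
position: [0.6141, -0.2047, 0.041]
ee_rot: [-180.0, 0.0, 163.4]
wrist_force: [-0.2, 0.0, 0.9]
width: 0.0854
[ 0.61411568 -0.20467924  0.04100181] [-0.18704965  0.00660913  0.87247606] [-1.79996238e+02  1.50027660e-02  1.63351304e+02]
```

```bash
python3 -m inch '[[[-1.1,4.4,0,0],[-1.1,4.4,-15,0],[-1.1,4.4,-28,0],[-1.1,4.4,-32.5,0],[-1.1,4.4,-32.5,0],[-1.1,4.4,-32.5,0]]]'
python3 -m inch '[[[0,0,0,0],[0,0,0,0],[0,0,0,0],[0,0,0,0],[0,0,0,0]]]' 1 60
python3 -m inch '[[[0,0,10,0],[0,0,40,0],[0,0,90,0],[0,0,130,0],[0,0,130,0],[0,0,130,0],[0,0,130,0]]]'
python3 -c "
from rig import bot;o=bot.get_obs();print(o['position'],o['wrist_force'],o['ee_rot'])"
```

```text
time: 51.88
position: [0.6132, -0.2005, 0.0085]
ee_rot: [-180.0, 0.0, 163.3]
wrist_force: [-0.1, -0.4, 0.2]
width: 0.0854
time: 52.5
position: [0.6133, -0.2004, 0.0095]
ee_rot: [-180.0, 0.1, 163.3]
wrist_force: [-2.5, 1.7, 8.4]
width: 0.0567
time: 53.38
position: [0.6122, -0.2, 0.1366]
ee_rot: [180.0, -0.2, 163.3]
wrist_force: [0.5, -0.3, -3.5]
width: 0.0567
[ 0.61218483 -0.20004658  0.13655044] [ 0.50918535 -0.26154505 -3.49398975] [ 1.79974997e+02 -1.67623786e-01  1.63336225e+02]
```

```bash
python3 -m inch '[[[-6,60,15,0.08],[-12,120,15,0.16],[-19,180,15,0.24],[-26,240,15,0.32],[-33,300,15,0.4],[-38,350,15,0.489],[-41,376,15,0.489],[-41,376,15,0.489],[-41,376,15,0.489],[-41,376,15,0.489],[-41,376,15,0.489]]]'
python3 -m inch '[[[0,0,0,0],[0,0,0,0]]]'
python3 -c "
from rig import bot;o=bot.get_obs();print(o['position'],o['wrist_force'],o['ee_rot'])"
```

```text
time: 54.75
position: [0.5721, 0.1748, 0.1532]
ee_rot: [-180.0, -0.0, -168.7]
wrist_force: [0.6, -0.5, -3.1]
width: 0.0563
time: 55.0
position: [0.572, 0.1754, 0.1533]
ee_rot: [-180.0, 0.0, -168.7]
wrist_force: [0.3, 0.3, -4.6]
width: 0.0565
[0.57203641 0.17536201 0.15333978] [ 0.3190624   0.25217989 -4.64248201] [-1.79999296e+02  7.30335883e-03 -1.68672310e+02]
```

```bash
python3 -m inch '[[[-0.7,0.5,-15,0],[-0.7,0.5,-26,0],[-0.7,0.5,-29,0],[-0.7,0.5,-30,0],[-0.7,0.5,-31,0],[-0.7,0.5,-31,0]]]'
python3 -c "
from rig import bot;o=bot.get_obs();print(o['position'],o['wrist_force'],o['ee_rot'])"
python3 -m inch '[[[0,0,-1,0],[0,0,-2,0],[0,0,-2,0]]]'
python3 -c "
from rig import bot;o=bot.get_obs();print(o['position'],o['wrist_force'],o['moment'])"
```

```text
time: 55.75
position: [0.5714, 0.1762, 0.1225]
ee_rot: [-180.0, 0.0, -168.6]
wrist_force: [-0.5, 0.2, -3.0]
width: 0.0563
[0.57139198 0.17618241 0.12250461] [-0.46709044  0.24898405 -3.00563626] [-1.79999195e+02  2.60563467e-02 -1.68640047e+02]
time: 56.12
position: [0.5716, 0.1762, 0.1219]
ee_rot: [-180.0, 0.1, -168.6]
wrist_force: [-2.9, -1.1, 8.9]
width: 0.0566
[0.57160253 0.17619623 0.12189521] [-2.93354505 -1.09228821  8.90172078] [-0.11637928  0.68773939  0.05805739]
```

```bash
python3 -m inch '[[[-1.2,0,1.5,0],[-1.2,0,0,0.03],[-1.2,0,-0.5,-0.03],[-2.4,0,1,0],[-2.4,0,-0.5,0.03],[-2.4,0,-0.5,-0.03],[-1.2,1.2,1,0],[-1.2,1.2,-0.5,0.03],[-1.2,1.2,-0.5,-0.03],[-1.2,1.2,-0.5,0]]]'
python3 -c "
from rig import bot;o=bot.get_obs();print(o['position'],o['wrist_force'],o['moment'])"
python3 -m inch '[[[0,-2.4,1.5,0],[0,-2.4,0,0.03],[0,-2.4,0,-0.03],[1.2,-1.2,1.5,0],[1.2,-1.2,0,0.03],[1.2,-1.2,0,-0.03],[1.2,0,1.5,0],[1.2,0,0,0.03],[1.2,0,0,-0.03],[1.2,0,0,0]]]'
python3 -c "
from rig import bot;o=bot.get_obs();print(o['position'],o['wrist_force'],o['moment'])"
```

```text
time: 57.38
position: [0.5703, 0.1772, 0.1216]
ee_rot: [-180.0, 0.1, -168.6]
wrist_force: [-5.8, -2.5, 17.8]
width: 0.0567
[0.57026269 0.17718366 0.12162673] [-5.82465414 -2.46818343 17.8429734 ] [-0.54195493  1.31533051 -0.11452782]
time: 58.62
position: [0.5717, 0.177, 0.1215]
ee_rot: [-179.9, 0.1, -168.6]
wrist_force: [-5.1, -2.4, 19.2]
width: 0.0566
[0.57168049 0.17697777 0.12150697] [-5.09466941 -2.37402366 19.24592337] [-0.62879379  1.11790838 -0.09042755]
```

```bash
python3 -m inch '[[[-0.5,-0.5,4,-0.15],[-0.5,-0.8,5,-0.33],[-0.5,-0.8,5,-0.5],[-0.5,-0.8,5,-0.524],[-0.5,-0.8,3,-0.524],[-0.5,-0.8,1.5,-0.524],[-0.5,-0.8,0.5,-0.524],[-0.5,-0.8,0.5,-0.524]]]'
python3 -c "
from rig import bot;o=bot.get_obs();print(o['position'],o['wrist_force'],o['moment'],o['ee_rot'])"
```

```text
time: 59.62
position: [0.571, 0.1766, 0.1214]
ee_rot: [180.0, 0.1, 161.5]
wrist_force: [-2.3, -0.1, 6.8]
width: 0.0567
[0.57098363 0.17656289 0.1213565 ] [-2.33138506 -0.05240106  6.75124251] [-0.07125622  0.62512066  0.01914728] [1.79963309e+02 7.92776737e-02 1.61450417e+02]
```

```bash
python3 -m inch '[[[0,0,15,0],[0,-40,30,0],[0,-95,30,0],[0,-150,30,0],[0,-170,30,0],[0,-170,30,0],[0,-170,30,0]]]'
python3 - <<'E'
from gear import *
o=bot.get_obs();print(o['position'],o['ee_rot'],o['time'])
im=np.ascontiguousarray(bot.capture("top")[:,:,::-1]);cv2.imwrite("pics/top10.png",im)
s=np.ascontiguousarray(bot.capture("scene")[:,:,::-1]);cv2.imwrite("pics/scene10.png",s)
r=cv2.resize(rectify("top",im,.5712,.1755,.1105,30,8),(400,400))
cv2.imwrite("pics/v10.png",np.hstack([r,cv2.resize(s[150:250,200:300],(400,400),interpolation=cv2.INTER_CUBIC)]))
E
```

```text
time: 60.5
position: [0.5708, 0.0074, 0.1504]
ee_rot: [180.0, -0.0, 161.4]
wrist_force: [0.0, -0.1, -2.7]
width: 0.0567
[0.57078654 0.00739707 0.15042981] [ 1.79975879e+02 -8.22553872e-03  1.61382048e+02] 60.5
```

View pics/v10.png

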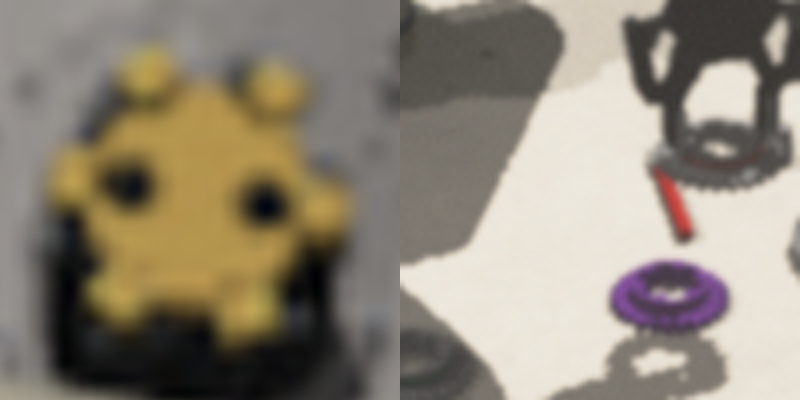

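```bash
python3 -m inch '[[[-0.4,50,0,0],[-0.4,110,0,0],[-0.4,160,0,0],[-0.4,170,-10,0],[-0.4,170,-22,0],[-0.4,170,-26,0],[-0.4,170,-28,0],[-0.4,170,-29,0],[-0.4,170,-29.3,0],[-0.4,170,-29.3,0]]]'
python3 -c "
from rig import bot;o=bot.get_obs();print(o['position'],o['wrist_force'],o['moment'],o['ee_rot'])"
python3 -m inch '[[[0,0,0,0.06],[0,0,0,0.12],[0,0,0,0.18],[0,0,0,0.24],[0,0,0,0.3],[0,0,0,0.3]]]'
python3 -c "
from rig import bot;o=bot.get_obs();print(o['position'],o['wrist_force'],o['moment'],o['ee_rot'])"
python3 -m inch '[[[0,0,0,0.06],[0,0,0,0.12],[0,0,0,0.18],[0,0,0,0.24],[0,0,0,0.3],[0,0,0,0.3]]]'
python3 -c "
from rig import bot;o=bot.get_obs();print(o['position'],o['wrist_force'],o['moment'],o['ee_rot'])"
```

```text
time: 61.85
position: [0.5707, 0.1761, 0.1216]
ee_rot: [180.0, 0.1, 161.3]
wrist_force: [-1.4, -3.6, 2.9]
width: 0.0566
[0.57073469 0.1760596  0.12161631] [-1.38398218 -3.5880268   2.92634254] [-0.69651501  0.27466573  0.04293448] [1.79999081e+02 7.14843323e-02 1.61300956e+02]
time: 62.6
position: [0.5711, 0.1769, 0.1219]
ee_rot: [179.9, 0.1, 178.5]
wrist_force: [0.2, 0.5, 6.0]
width: 0.0564
[0.57114637 0.17694028 0.12190804] [0.20010241 0.51935744 5.95311876] [ 0.03270065 -0.10421198  0.06615694] [1.79943004e+02 1.31532025e-01 1.78525021e+02]
time: 63.35
position: [0.571, 0.1768, 0.1217]
ee_rot: [180.0, 0.1, -164.4]
wrist_force: [0.9, 0.3, 6.5]
width: 0.0561
[0.57096518 0.17682457 0.12168472] [0.92424584 0.32732146 6.48913969] [ 0.09103183 -0.11260974  0.05374621] [ 1.79989863e+02  1.10130073e-01 -1.64358193e+02]
```

```bash
python3 -m inch '[[[0,0,0,0.06],[0,0,0,0.12],[0,0,0,0.18],[0,0,0,0.24],[0,0,0,0.3],[0,0,0,0.3]]]'
python3 -c "
from rig import bot;o=bot.get_obs();print(o['position'],o['wrist_force'],o['moment'],o['ee_rot'])"
python3 -m inch '[[[0,0,0,0.06],[0,0,0,0.12],[0,0,0,0.18],[0,0,0,0.24],[0,0,0,0.3],[0,0,0,0.3]]]'
python3 -c "
from rig import bot;o=bot.get_obs();print(o['position'],o['wrist_force'],o['moment'],o['ee_rot'])"
```

```text
time: 64.1
position: [0.57, 0.1766, 0.1203]
ee_rot: [180.0, -0.1, -147.2]
wrist_force: [0.4, 0.3, -3.0]
width: 0.0564
[0.56998294 0.17658363 0.12027049] [ 0.44203383  0.30490883 -2.9568567 ] [0.06471149 0.04199994 0.04678081] [ 1.79957568e+02 -6.42982803e-02 -1.47218579e+02]
time: 64.85
position: [0.5703, 0.1771, 0.1206]
ee_rot: [179.9, 0.0, -130.0]
wrist_force: [1.6, 3.3, -4.1]
width: 0.0569
[0.57030862 0.17710968 0.12064336] [ 1.57671891  3.34121054 -4.05174349] [ 0.81472294 -0.21260532 -0.07834111] [ 1.79946231e+02  3.42378853e-02 -1.30037934e+02]
```

```bash
python3 -m inch '[[[0,0,-2,0.04],[0,0,-4,0.08],[0,0,-4,0.08]]]'
python3 -c "
from rig import bot;o=bot.get_obs();print(o['position'],o['wrist_force'],o['moment'],o['ee_rot'])"
python3 -m inch '[[[0,0,0,0.04],[0,0,0,0.08],[0,0,0,0.08]]]'
python3 -c "
from rig import bot;o=bot.get_obs();print(o['position'],o['wrist_force'],o['moment'],o['ee_rot'])"
```

```text
time: 65.22
position: [0.5708, 0.178, 0.1187]
ee_rot: [-180.0, 0.2, -125.5]
wrist_force: [-2.2, 7.6, 9.8]
width: 0.0566
[0.57075346 0.17800915 0.11866304] [-2.17356975  7.63710754  9.78494828] [ 1.74132454  0.60616664 -0.87466459] [-179.99799338    0.2312816  -125.49273308]
time: 65.6
position: [0.5693, 0.1759, 0.1169]
ee_rot: [180.0, -0.1, -120.9]
wrist_force: [-4.7, -3.3, -0.0]
width: 0.0567
[0.56931636 0.1759124  0.11685942] [-4.66226407 -3.26994342 -0.03442917] [-0.45204329  0.95855767 -0.5566735 ] [ 1.79953314e+02 -1.24190121e-01 -1.20934107e+02]
```

```bash
python3 -m inch '[[[0,0,0,-0.08],[0.5,0.3,0,-0.16],[0.5,0.3,0,-0.24],[0.5,0.3,0,-0.27],[0.5,0.3,0,-0.27]]]'
python3 -c "
from rig import bot;o=bot.get_obs();print(o['position'],o['wrist_force'],o['moment'],o['ee_rot'])"
python3 -m inch '[[[0,0,-3,0],[0,0,-6,0],[0,0,-8,0],[0,0,-9,0],[0,0,-9,0]]]'
python3 -c "
from rig import bot;o=bot.get_obs();print(o['position'],o['wrist_force'],o['moment'],o['ee_rot'])"
```

```text
time: 66.22
position: [0.5707, 0.1766, 0.1167]
ee_rot: [180.0, -0.0, -136.2]
wrist_force: [-0.2, -2.1, -4.1]
width: 0.0565
[0.57066856 0.17658885 0.11671748] [-0.1571665  -2.07241483 -4.14584133] [-0.2293987   0.16161751  0.0191433 ] [ 1.79993728e+02 -4.16794616e-02 -1.36234350e+02]
time: 66.85
position: [0.5704, 0.1768, 0.1077]
ee_rot: [180.0, -0.0, -136.2]
wrist_force: [-3.0, -1.2, -3.3]
width: 0.0563
[0.57043652 0.17684918 0.1076956 ] [-2.98817797 -1.19003004 -3.33749759] [-0.26899751  0.7426276   0.00157969] [ 1.79965184e+02 -4.27408902e-02 -1.36205890e+02]
```

```bash
python3 -m inch '[[[-0.6,-0.2,-4,0],[-0.6,-0.2,-8,0.02],[-0.6,-0.2,-14,0],[-0.6,-0.2,-20,-0.02],[-0.6,-0.2,-26,0],[-0.6,-0.2,-32,0.02],[-0.6,-0.2,-38,0],[-0.6,-0.2,-44,0],[-0.6,-0.2,-51,0],[-0.6,-0.2,-56,0],[-0.6,-0.2,-56,0]]]'
python3 -c "
from rig import bot;o=bot.get_obs();print(o['position'],o['wrist_force'],o['moment'],o['ee_rot'])"
```

```text
time: 68.22
position: [0.5701, 0.1766, 0.0513]
ee_rot: [180.0, -0.0, -136.2]
wrist_force: [-2.9, -1.8, -4.4]
width: 0.0564
[0.57010614 0.17655664 0.05131717] [-2.92034629 -1.77763879 -4.35976822] [-0.35387757  0.57091743  0.07937609] [ 1.79979661e+02 -3.81043781e-02 -1.36217740e+02]
```

```bash
python3 -m inch '[[[0,0,0,0],[0,0,0,0],[0,0,0,0],[0,0,0,0],[0,0,30,0],[0,0,75,0],[0,0,120,0],[-20,-40,130,-0.18],[-60,-90,130,-0.36],[-80,-140,130,-0.54],[-80,-160,130,-0.7],[-80,-160,130,-0.76]]]' 0
python3 -m inch '[[[0,0,0,0],[0,0,0,0]]]'
python3 - <<'E'
from gear import *
o=bot.get_obs();print(o['position'],o['ee_rot'],o['time'])
im=np.ascontiguousarray(bot.capture("top")[:,:,::-1]);cv2.imwrite("pics/top11.png",im)
s=np.ascontiguousarray(bot.capture("scene")[:,:,::-1]);cv2.imwrite("pics/scene11.png",s)
print(np.round(fit(im,.486,-.2063),4))
r=cv2.resize(rectify("top",im,.5708,.1762,.1105,30,8),(400,400))
cv2.imwrite("pics/v11.png",np.hstack([r,cv2.resize(s[140:240,260:360],(400,400),interpolation=cv2.INTER_CUBIC)]))
E
```

```text
time: 69.72
position: [0.4901, 0.0151, 0.1824]
ee_rot: [-180.0, 0.1, 179.9]
wrist_force: [0.8, -0.3, 0.6]
width: 0.0855
time: 69.97
position: [0.4903, 0.0168, 0.182]
ee_rot: [-180.0, 0.0, -179.7]
wrist_force: [-0.8, 0.7, 0.4]
width: 0.0852
[0.49029832 0.01682476 0.18201795] [-1.79998662e+02  6.77873404e-03 -1.79657362e+02] 69.975
[  7.1688   0.4865  -0.2058 -26.    ]
```

View pics/v11.png

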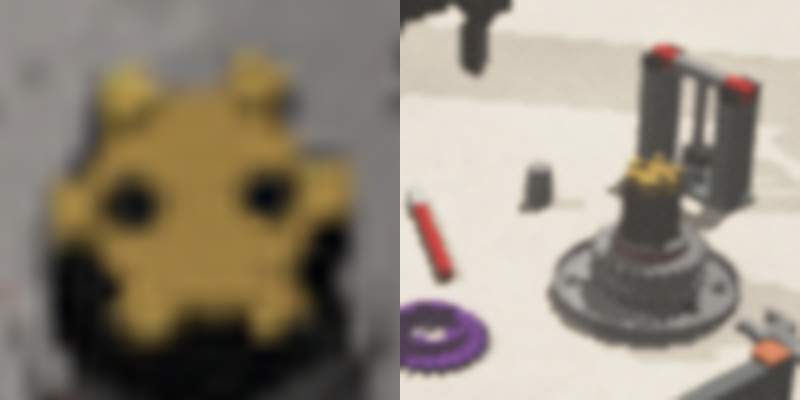

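```bash
python3 -m inch '[[[-1,-60,0,0],[-2,-120,0,0],[-3,-180,-40,0],[-4.4,-223,-90,0],[-4.4,-223,-135,0],[-4.4,-223,-140,0],[-4.4,-223,-140,0],[-4.4,-223,-140,0],[-4.4,-223,-140,0],[-4.4,-223,-140,0]]]' 0 60
python3 -c "
from rig import bot;o=bot.get_obs();print(o['position'],o['wrist_force'],o['ee_rot'])"
```

```text
time: 71.32
position: [0.4863, -0.2062, 0.0429]
ee_rot: [-180.0, 0.1, -179.7]
wrist_force: [0.1, -0.2, 0.5]
width: 0.0855
[ 0.48630806 -0.20624614  0.04293401] [ 0.05026907 -0.1703185   0.53577872] [-1.79950337e+02  7.95191954e-02 -1.79722820e+02]
```

```bash
python3 -m inch '[[[-0.3,0,-15,0],[-0.3,0,-30,0],[-0.3,0,-34,0],[-0.3,0,-34,0],[-0.3,0,-34,0]]]'
python3 -m inch '[[[0,0,0,0],[0,0,0,0],[0,0,0,0],[0,0,0,0],[0,0,0,0]]]' 1 70
python3 -m inch '[[[0,0,10,0],[0,0,40,0],[0,0,90,0],[0,0,140,0],[0,0,145,0],[0,0,145,0],[0,0,145,0]]]'
python3 -c "
from rig import bot;o=bot.get_obs();print(o['position'],o['wrist_force'],o['ee_rot'])"
```

```text
time: 71.95
position: [0.4857, -0.2065, 0.0081]
ee_rot: [-180.0, 0.0, -179.8]
wrist_force: [0.0, -0.5, 0.8]
width: 0.0853
time: 72.58
position: [0.4858, -0.2064, 0.0091]
ee_rot: [-180.0, 0.1, -179.8]
wrist_force: [-2.5, 1.1, 11.0]
width: 0.0565
time: 73.45
position: [0.4848, -0.2059, 0.1514]
ee_rot: [179.9, -0.1, -179.8]
wrist_force: [0.1, -0.4, -3.7]
width: 0.0564
[ 0.48475356 -0.20589419  0.15139587] [ 0.08460628 -0.43347275 -3.65957554] [ 1.79911858e+02 -1.41631830e-01 -1.79763466e+02]
```

```bash
python3 -m inch '[[[13,60,0,0],[27,120,0,0],[40,180,0,0],[53,240,0,0],[66,300,0,0],[80,355,0,0.026],[85,382.7,0,0.026],[85,382.7,0,0.026],[85,382.7,0,0.026],[85,382.7,0,0.026],[85,382.7,0,0.026]]]'
python3 -m inch '[[[0,0,0,0],[0,0,0,0],[0,0,0,0]]]'
python3 -c "
from rig import bot;o=bot.get_obs();print(o['position'],o['wrist_force'],o['ee_rot'])"
```

```text
time: 74.82
position: [0.5706, 0.1754, 0.153]
ee_rot: [-180.0, -0.0, -178.3]
wrist_force: [0.5, -0.1, -3.9]
width: 0.0563
time: 75.2
position: [0.5706, 0.1763, 0.1531]
ee_rot: [180.0, 0.0, -178.3]
wrist_force: [-0.1, 0.4, -3.2]
width: 0.056
[0.5705621  0.17627327 0.15305703] [-0.06681413  0.42349147 -3.24931595] [ 1.79999262e+02  7.88922949e-03 -1.78274799e+02]
```

```bash
python3 -m inch '[[[0,0,-15,0],[0,0,-26,0],[0,0,-30,0],[0,0,-32,0],[0,0,-34,0],[0,0,-36,0],[0,0,-36,0]]]'
python3 -c "
from rig import bot;o=bot.get_obs();print(o['position'],o['wrist_force'],o['moment'])"
```

```text
time: 76.08
position: [0.5705, 0.1763, 0.117]
ee_rot: [180.0, -0.0, -178.3]
wrist_force: [0.4, 0.1, -3.5]
width: 0.0559
[0.57053984 0.17632727 0.11695309] [ 0.41040253  0.06930367 -3.46968945] [-0.02923161 -0.01193546  0.00022143]
```

```bash
python3 -m inch '[[[0,0,-4,0],[0,0,-7,0.02],[0,0,-9,0],[0,0,-11,-0.02],[0,0,-12,0],[0,0,-12,0]]]'
python3 -c "
from rig import bot;o=bot.get_obs();print(o['position'],o['wrist_force'],o['moment'])"
```

```text
time: 76.82
position: [0.5705, 0.1763, 0.1049]
ee_rot: [-180.0, -0.0, -178.2]
wrist_force: [0.4, 0.5, -2.7]
width: 0.0564
[0.57054187 0.1763262  0.10493246] [ 0.41295397  0.5199521  -2.65098069] [-0.0175136  -0.02581944 -0.00262034]
```

Meshed straight away. I'll lower it home and release.

```bash
python3 -m inch '[[[0,0,-6,0.02],[0,0,-14,-0.02],[0,0,-22,0.02],[0,0,-30,-0.02],[0,0,-34,0],[0,0,-36,0],[0,0,-37,0],[0,0,-37,0]]]'
python3 -c "
from rig import bot;o=bot.get_obs();print(o['position'],o['wrist_force'],o['moment'])"
python3 -m inch '[[[0,0,0,0],[0,0,0,0],[0,0,0,0],[0,0,0,0],[0,0,30,0],[0,0,75,0],[0,0,100,0],[0,-40,110,0.0],[0,-90,110,0],[0,-140,110,0],[0,-160,110,0],[0,-160,110,0]]]' 0
python3 - <<'E'
from gear import *
o=bot.get_obs();print(o['position'],o['ee_rot'],o['time'])
im=np.ascontiguousarray(bot.capture("top")[:,:,::-1]);cv2.imwrite("pics/top12.png",im)
s=np.ascontiguousarray(bot.capture("scene")[:,:,::-1]);cv2.imwrite("pics/scene12.png",s)
r=cv2.resize(rectify("top",im,.5708,.1762,.1105,30,8),(400,400))
cv2.imwrite("pics/v12.png",np.hstack([r,cv2.resize(s[130:230,270:370],(400,400),interpolation=cv2.INTER_CUBIC)]))
for nm in("pics/top12.png",):
    H,S,V=cv2.split(cv2.cvtColor(im,cv2.COLOR_BGR2HSV)); red=((H<8)|(H>172))&(S>140)&(V>60)
    B=[c for a,c in blobs(red,15) if 120<c[0]<150 and 230<c[1]<300]; P=[plane("top",c,.112) for c in B]; print(P,np.mean(P,0))
E
```

```text
time: 77.82
position: [0.5706, 0.1763, 0.0681]
ee_rot: [180.0, 0.0, -178.3]
wrist_force: [-0.0, -0.5, -3.4]
width: 0.0565
[0.57062588 0.1763342  0.06811984] [-0.04164336 -0.52185609 -3.38173321] [-0.0199719   0.02489009 -0.01392139]
time: 79.32
position: [0.5706, 0.0154, 0.178]
ee_rot: [180.0, 0.0, -178.4]
wrist_force: [-0.1, 0.4, 0.7]
width: 0.0854
[0.57060983 0.01541014 0.17797909] [ 1.79988691e+02  6.41283399e-04 -1.78392036e+02] 79.325
[array([0.5050885 , 0.33445738, 0.112     ]), array([0.42124864, 0.32877564, 0.112     ])] [0.46316857 0.33161651 0.112     ]
```

View pics/v12.png

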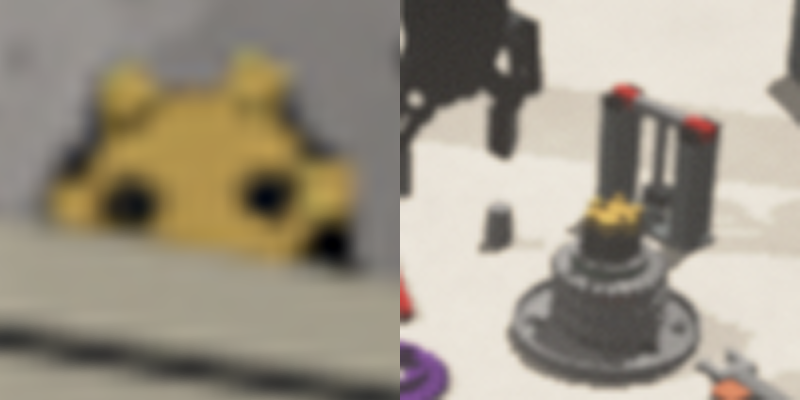

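Three gears are stacked home and the ring is still open at ~3.8°. The spanner hangs with its bar middle about (0.463, 0.334). I'll fetch it.

```bash
python3 -m inch '[[[-20,55,22,0],[-40,110,22,0],[-60,165,22,0],[-80,220,22,0.037],[-100,275,22,0.037],[-107,318,22,0.037],[-107,318,22,0.037],[-107,318,22,0.037],[-107,318,22,0.037],[-107,318,22,0.037]]]' 0 50
python3 -c "
from rig import bot;o=bot.get_obs();print(o['position'],o['wrist_force'],o['ee_rot'])"
```

```text
time: 80.68
position: [0.4639, 0.3336, 0.2001]
ee_rot: [-180.0, 0.0, -176.2]
wrist_force: [-0.0, -0.3, 0.9]
width: 0.0855
[0.46386498 0.33356486 0.20009737] [-0.00379602 -0.25331158  0.87735524] [-1.79999271e+02  6.74790245e-03 -1.76225716e+02]
```

```bash
python3 -m inch '[[[-0.4,0.4,-40,0],[-0.4,0.4,-85,0],[-0.4,0.4,-108,0],[-0.4,0.4,-112,0],[-0.4,0.4,-112,0],[-0.4,0.4,-112,0]]]'
python3 -m inch '[[[0,0,0,0],[0,0,0,0],[0,0,0,0],[0,0,0,0],[0,0,0,0],[0,0,0,0],[0,0,0,0],[0,0,0,0]]]' 1 50
python3 -m inch '[[[0,0,10,0],[0,0,30,0],[0,0,60,0],[0,0,100,0],[0,0,130,0],[0,0,130,0],[0,0,130,0],[0,0,130,0]]]'
python3 - <<'E'
from gear import *
np.set_printoptions(precision=4,suppress=True)
o=bot.get_obs();print(o['position'],o['ee_rot'],o['wrist_force'])
im=np.ascontiguousarray(bot.capture("top")[:,:,::-1]);cv2.imwrite("pics/top13.png",im)
H,S,V=cv2.split(cv2.cvtColor(im,cv2.COLOR_BGR2HSV)); red=((H<8)|(H>172))&(S>120)&(V>40)
B=[c for a,c in blobs(red,15) if 95<c[0]<125 and 230<c[1]<320]; P=[plane("top",c,.240) for c in B]; print(P,np.mean(P,0))
R=rectify("top",im,.5708,.1762,.1095,30,8); g=cv2.cvtColor(R,cv2.COLOR_BGR2GRAY)
h,s,v=cv2.split(cv2.cvtColor(R,cv2.COLOR_BGR2HSV)); yy,xx=np.mgrid[:480,:480]; m=(np.hypot(xx-240,yy-240)<120)&(v<95)
print([(a,(c-240)/8) for a,c in blobs(m,150)])
E
```

```text
time: 81.42
position: [0.4639, 0.3349, 0.0892]
ee_rot: [180.0, 0.1, -176.2]
wrist_force: [0.3, -0.7, 1.5]
width: 0.0853
time: 82.42
position: [0.4632, 0.3335, 0.0882]
ee_rot: [-179.9, 0.0, -176.2]
wrist_force: [0.4, -7.3, 4.6]
width: 0.0129
time: 83.42
position: [0.4626, 0.3345, 0.2164]
ee_rot: [-179.9, -0.1, -176.1]
wrist_force: [0.0, 0.8, -2.1]
width: 0.0128
[0.4626 0.3345 0.2164] [-179.9455   -0.1382 -176.15  ] [ 0.0268  0.8012 -2.1127]
[array([0.5037, 0.335 , 0.24  ]), array([0.421 , 0.3291, 0.24  ])] [0.4624 0.3321 0.24  ]
[(5811, array([-11.0634,   2.0511])), (2814, array([10.4445, -1.0004]))]
```

```bash
python3 -m inch '[[[30,-45,0,0],[60,-90,0,0],[90,-135,0,0],[108.4,-158.4,0,0],[108.4,-158.4,-10,0],[108.4,-158.4,-15,0],[108.4,-158.4,-15,0],[108.4,-158.4,-15,0]]]'
python3 -m inch '[[[0,0,0,0],[0,0,0,0]]]'
python3 -c "
from rig import bot;o=bot.get_obs();print(o['position'],o['wrist_force'],o['ee_rot'])"
```

```text
time: 84.48
position: [0.5712, 0.1772, 0.2032]
ee_rot: [180.0, 0.0, -176.1]
wrist_force: [-0.3, -0.2, -3.3]
width: 0.0128
time: 84.72
position: [0.5715, 0.1766, 0.2033]
ee_rot: [180.0, 0.0, -176.1]
wrist_force: [-0.4, -0.4, -2.2]
width: 0.0132
[0.57150083 0.17660878 0.20327095] [-0.3636873  -0.39775675 -2.23446727] [ 1.79996740e+02  2.68264142e-02 -1.76125055e+02]
```

```bash
python3 -m inch '[[[-0.2,-0.5,-10,0],[-0.2,-0.5,-15,0],[-0.2,-0.5,-18,0],[-0.2,-0.5,-20,0],[-0.2,-0.5,-21,0],[-0.2,-0.5,-22,0],[-0.2,-0.5,-22,0]]]'
python3 -c "
from rig import bot;o=bot.get_obs();print(o['position'],o['wrist_force'],o['ee_rot'])"
```

```text
time: 85.6
position: [0.5714, 0.1759, 0.181]
ee_rot: [180.0, 0.0, -176.1]
wrist_force: [-1.0, 0.1, -2.7]
width: 0.0131
[0.57140047 0.17586367 0.1810182 ] [-1.00035227  0.10910156 -2.65978388] [ 1.79996719e+02  8.75706767e-03 -1.76148122e+02]
```

Entering freely. I'll go deeper, then turn clockwise to the stop.

```bash
python3 -m inch '[[[0,0,-1.5,0],[0,0,-3,0],[0,0,-4,0],[0,0,-4,0]]]'
python3 -c "
from rig import bot;o=bot.get_obs();print(o['position'],o['wrist_force'],o['moment'])"
python3 -m inch '[[[0,0,0,-0.06],[0,0,0,-0.12],[0,0,0,-0.18],[0,0,0,-0.24],[0,0,0,-0.3],[0,0,0,-0.36],[0,0,0,-0.42],[0,0,0,-0.42]]]'
python3 -c "
from rig import bot;o=bot.get_obs();print(o['position'],o['wrist_force'],o['moment'])"
python3 -m inch '[[[0,0,0,-0.05],[0,0,0,-0.1],[0,0,0,-0.15],[0,0,0,-0.2],[0,0,0,-0.2]]]'
python3 -c "
from rig import bot;o=bot.get_obs();print(o['position'],o['wrist_force'],o['moment'])"
```

```text
time: 86.1
position: [0.5713, 0.1758, 0.1768]
ee_rot: [180.0, -0.0, -176.1]
wrist_force: [-0.5, -0.1, -3.0]
width: 0.0131
[0.57127431 0.17584343 0.17683977] [-0.52677203 -0.08624083 -2.97625439] [ 0.28326948 -0.04394274 -0.00671843]
time: 87.1
position: [0.5714, 0.176, 0.1769]
ee_rot: [180.0, -0.0, 159.8]
wrist_force: [1.1, 2.7, -3.9]
width: 0.0134
[0.57139183 0.17601208 0.17689352] [ 1.13906502  2.71856027 -3.93230267] [ 0.56664917 -0.18377049  0.08088969]
time: 87.72
position: [0.5713, 0.1758, 0.1769]
ee_rot: [-180.0, -0.0, 148.4]
wrist_force: [-0.3, 1.2, -3.8]
width: 0.0127
[0.57131094 0.17584471 0.1768879 ] [-0.32285324  1.15610408 -3.79916243] [ 0.36547284 -0.17749495  0.08136475]
```

```bash
python3 -m inch '[[[0,0,0,-0.05],[0,0,0,-0.1],[0,0,0,-0.1]]]'
python3 -c "
from rig import bot;o=bot.get_obs();print(o['position'],o['wrist_force'],o['moment'])"
python3 -m inch '[[[0,0,0,-0.04],[0,0,0,-0.06],[0,0,0,-0.06]]]'
python3 -c "
from rig import bot;o=bot.get_obs();print(o['position'],o['wrist_force'],o['moment'])"
```

```text
time: 88.1
position: [0.5713, 0.1758, 0.1769]
ee_rot: [-180.0, -0.0, 142.7]
wrist_force: [0.1, 0.9, -3.9]
width: 0.013
[0.57125528 0.17578378 0.17688356] [ 0.11920113  0.94603834 -3.90372923] [ 0.23955685 -0.01119074  0.17982863]
time: 88.48
position: [0.5712, 0.1758, 0.1769]
ee_rot: [-180.0, -0.0, 139.2]
wrist_force: [-0.5, 0.8, -3.7]
width: 0.0131
[0.57124692 0.17581263 0.1768924 ] [-0.50907737  0.80824771 -3.74984239] [0.14388314 0.04126996 0.50495319]
```

```bash
python3 -m inch '[[[0,0,0,-0.05],[0,0,0,-0.05],[0,0,0,-0.05]]]'
python3 -c "
from rig import bot;o=bot.get_obs();print(o['position'],o['wrist_force'],o['moment'])"
python3 -m inch '[[[0,0,0,0.1],[0,0,0,0.2],[0,0,0,0.22],[0,0,0,0.22],[0,0,3,0.22],[0,0,6,0.22],[0,0,9,0.22],[0,0,14,0.22],[0,0,30,0.22],[0,0,42,0.22],[0,0,42,0.22]]]'
python3 - <<'E'
from gear import *
o=bot.get_obs();print(o['position'],o['ee_rot'],o['wrist_force'])
E
```

```text
time: 88.85
position: [0.5713, 0.1758, 0.1769]
ee_rot: [-180.0, 0.0, 136.4]
wrist_force: [0.3, 0.5, -4.8]
width: 0.013
[0.57133458 0.17576629 0.17691331] [ 0.29039755  0.53902909 -4.7879522 ] [-0.02805331 -0.02238169  0.80438118]
time: 90.22
position: [0.5718, 0.1759, 0.2201]
ee_rot: [179.9, 0.1, 148.9]
wrist_force: [-0.5, 1.1, -3.7]
width: 0.013
[0.57181299 0.17594005 0.22005003] [1.79926153e+02 8.66249200e-02 1.48899669e+02] [-0.45099933  1.10278919 -3.68585933]
```

```bash
python3 -m inch '[[[-36,52,0,0.18],[-72,104,0,0.36],[-108,156.5,0,0.54],[-108,156.5,0,0.61],[-108,156.5,0,0.61],[-108,156.5,0,0.61],[-108,156.5,0,0.61]]]'
python3 -m inch '[[[0,0,0,0],[0,0,0,0]]]'
python3 - <<'E'
from gear import *
np.set_printoptions(precision=4,suppress=True)
im=np.ascontiguousarray(bot.capture("top")[:,:,::-1]);cv2.imwrite("pics/top14.png",im)
o=bot.get_obs();print(o['position'],o['ee_rot'],o['wrist_force'])
H,S,V=cv2.split(cv2.cvtColor(im,cv2.COLOR_BGR2HSV)); red=((H<8)|(H>172))&(S>120)&(V>40)
B=[c for a,c in blobs(red,15) if 95<c[0]<125 and 230<c[1]<320]; P=[plane("top",c,.240) for c in B]; d=P[0]-P[1];print(P,np.mean(P,0),np.degrees(np.arctan2(d[1],d[0])))
E
```

```text
time: 91.1
position: [0.4639, 0.3316, 0.2188]
ee_rot: [-180.0, -0.0, -176.3]
wrist_force: [-0.0, 0.5, -3.0]
width: 0.0128
time: 91.35
position: [0.4636, 0.332, 0.219]
ee_rot: [180.0, -0.0, -176.2]
wrist_force: [-0.0, -0.4, -2.9]
width: 0.013
[0.4635 0.3321 0.219 ] [ 179.999     0.     -176.1917] [-1.5905  0.2948 -2.9147]
[array([0.5054, 0.3342, 0.24  ]), array([0.4217, 0.3283, 0.24  ])] [0.4636 0.3313 0.24  ] 4.003097147962336
```

```bash
python3 -m inch '[[[0,0.6,-40,0],[0,0.6,-80,0],[0,0.6,-110,0],[0,0.6,-120,0],[0,0.6,-127,0],[0,0.6,-130.5,0],[0,0.6,-130.5,0],[0,0.6,-130.5,0]]]'
python3 -m inch '[[[0,0,0,0],[0,0,0,0],[0,0,0,0],[0,0,0,0],[0,0,0,0],[0,0,20,0],[0,0,60,0],[0,0,100,0],[0,0,150,0],[0,-50,150,0],[0,-110,150,0],[0,-170,150,0]]]' 0
python3 -m inch '[[[0,-60,0,0],[0,-120,0,0],[0,-180,0,0],[0,-240,0,0],[0,-240,0,0],[0,-240,0,0]]]'
python3 - <<'E'
from gear import *
o=bot.get_obs();print(o['position'],o['time'])
im=np.ascontiguousarray(bot.capture("top")[:,:,::-1]);cv2.imwrite("pics/top15.png",im)
s=np.ascontiguousarray(bot.capture("scene")[:,:,::-1]);cv2.imwrite("pics/scene15.png",s)
r=cv2.resize(rectify("top",im,.5708,.1762,.1105,30,8),(400,400))
cv2.imwrite("pics/v15.png",np.hstack([r,cv2.resize(s[130:230,270:370],(400,400),interpolation=cv2.INTER_CUBIC)]))
H,S,V=cv2.split(cv2.cvtColor(im,cv2.COLOR_BGR2HSV)); red=((H<8)|(H>172))&(S>140)&(V>60)
B=[c for a,c in blobs(red,15) if 120<c[0]<150 and 230<c[1]<300]; P=[plane("top",c,.112) for c in B]; print(P,np.mean(P,0))
E
```

```text
time: 92.4
position: [0.4637, 0.3331, 0.0892]
ee_rot: [180.0, 0.1, -176.2]
wrist_force: [0.2, -0.6, -2.9]
width: 0.0127
time: 93.9
position: [0.4631, 0.1615, 0.2386]
ee_rot: [-180.0, 0.0, -176.1]
wrist_force: [1.7, 0.0, -0.2]
width: 0.0856
time: 94.65
position: [0.4632, -0.0772, 0.2384]
ee_rot: [180.0, -0.0, -176.2]
wrist_force: [-0.4, -0.2, 0.9]
width: 0.0855
[ 0.46319261 -0.07716779  0.23843252] 94.65
[array([0.50521419, 0.3349677 , 0.112     ]), array([0.42143316, 0.32887609, 0.112     ])] [0.46332368 0.3319219  0.112     ]
```

View pics/v15.png

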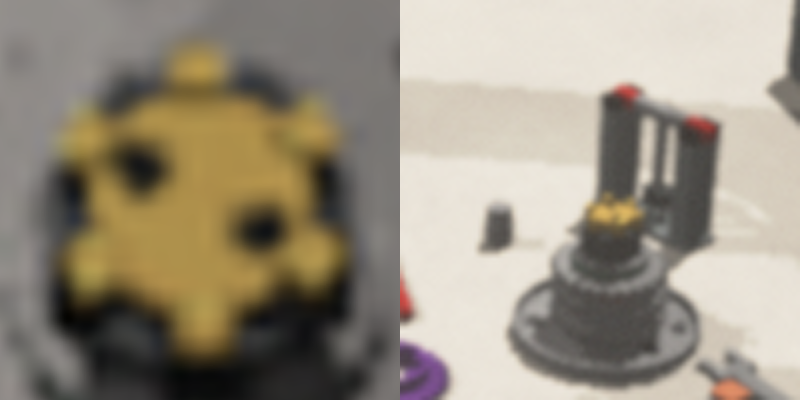

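The ring is back at its locked angle (hole line ~-27°), three gears are stacked, the spanner hangs in its rack, and the arm is clear. Handing in.

```bash
python3 -c "
from rig import bot;print(bot.hand_in());o=bot.get_obs();print(o['time'])"
```

```text
the job is handed in; nothing more can be done
None
the job is handed in; nothing more can be done
```

The job is done and handed in at about 95 s of the 210 s allowed; `hand_in` gave no verdict. I opened the lock ring with the spanner and stacked the three gears that were there on the arbor. I then turned the ring clockwise to its stop and hung the spanner back in its rack. I left the purple look-alike alone.

**Last checks**
- **Ring:** it turned about 31° between open and locked (hole line about +4° to -27°, starting from about -24°). The wrist torque rose clearly at both stops.
- **Gears:** the last picture shows the three stacked with no visible gaps. The third was released with its underside about 1 mm above its seat. The first was let go about 24 mm above the collar and the second about 4 mm above its seat, and both slid down by their weight. I judged them home from the pictures only.
- **Spanner:** it hangs upright, with the bar about 2 mm from where it started. The arm was clear of everything.

**What went wrong or disagreed**
- **Groove angles:** the angles I read from the pictures were 30° off from those at which the first two gears meshed. I found no cause and used the meshing angle for the third gear, which went on at the first try.
- **Ring carried round:** pressing and rocking the first two gears turned the ring away from open. I pushed it back to its stop each time with the gear's own teeth, not the spanner. It was last seen open before I locked it.
- **Knocked gear:** one gear was moved about 5 cm on the bench during the run. I found it again in the camera and used the new position.

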